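# Shelve the little books under the reading lamp

## Task

Swing the reading lamp's arm about a quarter turn clear of the book rack, to the robot's left. Then stand every little book lying on the table upright on its short end in the rack, one to a slot, fully down. When all are in, swing the lamp back so that its head is over the middle of the rack, and leave the mug and the reed diffuser where they are.

Things in the scene. Friction and masses are not known exactly. Their poses are not given: they have to be found in the camera images.
- book0: A small stiff board book with cloth cover and square-cut edges, about 80 g: a plain block 100 long (its x) by 64 wide (its y) by 16 mm thick (its z). Origin: centre of its back cover, so its middle is 8 mm along its z. It starts lying flat on the table; either way up and either end up will do in the rack. There are 4 to 6 books; an absent one reads None.
- book1: A small stiff board book with cloth cover and square-cut edges, about 80 g: a plain block 100 long (its x) by 64 wide (its y) by 16 mm thick (its z). Origin: centre of its back cover, so its middle is 8 mm along its z. It starts lying flat on the table; either way up and either end up will do in the rack. There are 4 to 6 books; an absent one reads None.
- book2: A small stiff board book with cloth cover and square-cut edges, about 80 g: a plain block 100 long (its x) by 64 wide (its y) by 16 mm thick (its z). Origin: centre of its back cover, so its middle is 8 mm along its z. It starts lying flat on the table; either way up and either end up will do in the rack. There are 4 to 6 books; an absent one reads None.
- book3: A small stiff board book with cloth cover and square-cut edges, about 80 g: a plain block 100 long (its x) by 64 wide (its y) by 16 mm thick (its z). Origin: centre of its back cover, so its middle is 8 mm along its z. It starts lying flat on the table; either way up and either end up will do in the rack. There are 4 to 6 books; an absent one reads None.
- book4: A small stiff board book with cloth cover and square-cut edges, about 80 g: a plain block 100 long (its x) by 64 wide (its y) by 16 mm thick (its z). Origin: centre of its back cover, so its middle is 8 mm along its z. It starts lying flat on the table; either way up and either end up will do in the rack. There are 4 to 6 books; an absent one reads None.
- book5: A small stiff board book with cloth cover and square-cut edges, about 80 g: a plain block 100 long (its x) by 64 wide (its y) by 16 mm thick (its z). Origin: centre of its back cover, so its middle is 8 mm along its z. It starts lying flat on the table; either way up and either end up will do in the rack. There are 4 to 6 books; an absent one reads None.
- book0_mid (a point): The middle of book0.
- book1_mid (a point): The middle of book1.
- book2_mid (a point): The middle of book2.
- book3_mid (a point): The middle of book3.
- book4_mid (a point): The middle of book4.
- book5_mid (a point): The middle of book5.
- rack: Wooden slotted book rack fixed to the table. Origin: middle of its underside; x runs across the slots, to the robot's left, y along them, towards the robot, z up. Base 200 x 80 mm (x -94 to +106), 12 mm high; rails 4 mm thick, 30 mm high along its two long sides, 72 mm apart. 7 dividers 4 mm thick, 56 mm wide in y, 60 mm long, rooted 28 mm apart at x = -84 to +84, z = 12 mm.
- slot_right (a point): Middle of the floor of the right-hand slot as the robot sees it (rack x = -70, z = 12 mm). The dividers are all reclined 20 degrees, tops leaning to rack +x. The six slots between them follow every 28 mm in rack x; each is 22 mm wide square to the dividers and takes one book.
- slot_left (a point): Middle of the floor of the left-hand slot (rack x = +70, z = 12 mm). A seated book stands on a short end, leaning 20 to 27 degrees on the divider to its left, its middle about 60 mm above the table and about 20 mm farther in rack x than its slot's floor; its 64 mm width lies along y and sticks out past the dividers (4 mm each side), where fingers can hold it above the rails.
- lamp: Base of the reading lamp, fixed to the table beyond the rack and to its left: a white disc 110 mm across with a brass post 16 mm thick, 205 mm high. Origin: centre of the disc's underside; the arm's hinge axis is vertical through it.
- lamp_arm (a joint): The lamp's arm, swinging level about the post (rad). 0 points roughly over the middle of the rack; it grows clockwise seen from above, bringing the head over the robot's left side of the table, away from the rack; stops at -0.35 and 1.75. About 0.12 N m of friction: it stays where it is left, and moves with about 1 N at the knob.
- lamp_knob (a point): Top centre of the round wooden knob on the middle of the lamp's head, 206 mm from the hinge axis and 251 mm above the table: an upright peg 18 mm thick, standing 46 mm clear above the white shade, free on all sides. The shade is 90 mm across and lies between 160 and 205 mm above the table.
- mug: Bystander: white mug, 76 mm across, 85 mm high, beyond the books. Origin: underside centre.
- diffuser: Bystander: amber glass bottle with wooden reeds, 60 mm across, 190 mm high, beyond the rack. Origin: underside centre.
There are look-alikes about, which are no part of the job. Leave any orange look-alike of the book3 alone.

How it is judged:
On the way, in this order (a step that is already met when the one before it is completed fails the run):
1. the lamp's head is swung clear: its knob over 220 mm (level) from the rack's middle (horizontal distance between lamp_knob and rack above 0.22 m), for 0.2 s.
2. every book present stands in a slot of the rack, with the lamp still clear (angle between the x axis of each of book0, book1, book2, book3, book4, book5 and the z axis of rack, either way round below 0.6 rad and angle between the y axis of each of book0, book1, book2, book3, book4, book5 and the y axis of rack, either way round below 0.3 rad and y of book0_mid in the frame of rack between -0.022 and 0.022 m and x of book0_mid in the frame of rack between -0.085 and 0.115 m and z of book0_mid in the frame of rack between 0.045 and 0.07 m and linear speed of each of book0, book1, book2, book3, book4, book5 below 0.03 m/s and y of book1_mid in the frame of rack between -0.022 and 0.022 m and x of book1_mid in the frame of rack between -0.085 and 0.115 m and z of book1_mid in the frame of rack between 0.045 and 0.07 m and y of book2_mid in the frame of rack between -0.022 and 0.022 m and x of book2_mid in the frame of rack between -0.085 and 0.115 m and z of book2_mid in the frame of rack between 0.045 and 0.07 m and y of book3_mid in the frame of rack between -0.022 and 0.022 m and x of book3_mid in the frame of rack between -0.085 and 0.115 m and z of book3_mid in the frame of rack between 0.045 and 0.07 m and y of book4_mid in the frame of rack between -0.022 and 0.022 m and x of book4_mid in the frame of rack between -0.085 and 0.115 m and z of book4_mid in the frame of rack between 0.045 and 0.07 m and y of book5_mid in the frame of rack between -0.022 and 0.022 m and x of book5_mid in the frame of rack between -0.085 and 0.115 m and z of book5_mid in the frame of rack between 0.045 and 0.07 m and horizontal distance between lamp_knob and rack above 0.15 m), for 0.3 s.
3. the lamp's head is back over the rack, within 40 mm of its middle (horizontal distance between lamp_knob and rack below 0.04 m), for 0.2 s.
At the end, for the whole second after the job is handed in: Every book present stands on a short end in a slot: its long side within 0.6 rad of vertical, its width along the slot within 0.3 rad, its middle 45 to 70 mm above the table and within 22 mm of the rack's middle line, at rest; the lamp's knob is within 40 mm (level) of the rack's middle, and still (angle between the x axis of each of book0, book1, book2, book3, book4, book5 and the z axis of rack, either way round below 0.6 rad and angle between the y axis of each of book0, book1, book2, book3, book4, book5 and the y axis of rack, either way round below 0.3 rad and y of book0_mid in the frame of rack between -0.022 and 0.022 m and x of book0_mid in the frame of rack between -0.085 and 0.115 m and z of book0_mid in the frame of rack between 0.045 and 0.07 m and linear speed of each of book0, book1, book2, book3, book4, book5 below 0.03 m/s and y of book1_mid in the frame of rack between -0.022 and 0.022 m and x of book1_mid in the frame of rack between -0.085 and 0.115 m and z of book1_mid in the frame of rack between 0.045 and 0.07 m and y of book2_mid in the frame of rack between -0.022 and 0.022 m and x of book2_mid in the frame of rack between -0.085 and 0.115 m and z of book2_mid in the frame of rack between 0.045 and 0.07 m and y of book3_mid in the frame of rack between -0.022 and 0.022 m and x of book3_mid in the frame of rack between -0.085 and 0.115 m and z of book3_mid in the frame of rack between 0.045 and 0.07 m and y of book4_mid in the frame of rack between -0.022 and 0.022 m and x of book4_mid in the frame of rack between -0.085 and 0.115 m and z of book4_mid in the frame of rack between 0.045 and 0.07 m and y of book5_mid in the frame of rack between -0.022 and 0.022 m and x of book5_mid in the frame of rack between -0.085 and 0.115 m and z of book5_mid in the frame of rack between 0.045 and 0.07 m and horizontal distance between lamp_knob and rack below 0.04 m and velocity of joint lamp_arm between -0.05 and 0.05 rad/s); the robot touches nothing.
It fails at once if the mug was moved more than 30 mm (distance of mug from where it was at the start of the episode above 0.03 m).
It fails at once if the diffuser was moved more than 30 mm (distance of diffuser from where it was at the start of the episode above 0.03 m).
Of book0, book1, book2, book3, book4, book5 only 4 to 6 are there at a start; the rules pass over those that are not, and their reading is None.
At some moment in a run one of book0, book1, book2, book3, book4, book5 may be knocked a few centimetres aside while the robot is not near it.
Once in a run the grip may slacken for a moment while it holds something.
It also fails if it takes over 210 s, if anything falls off the work surface, if the arm or the gripper's body presses on something with over 40 N, if the wrist force passes 120 N, or if a joint passes its speed limit or range.

## Robot

A 6-joint arm with a two-finger parallel gripper is mounted at the origin on the work surface. World frame = base frame: x ahead of the robot, y to its left, z up, the work surface at z = 0. Lengths are in m, angles in rad, forces in N, time in s.
With the tool pointing down it reaches from about 0.25 to 0.8 m from the base axis. Payload 8.5 kg.
Tool frame: the origin (TCP) lies between the finger pads; the fingertips stand 25 mm ahead of it and the grasp point (between the pads) lies 6 mm ahead of it; y points along the fingers, z is the direction in which the jaws open and shut, and the axes are right-handed (so a half turn about y gives the same grasp; the last joint's range is limited). The gripper opens to 85 mm and grips with 20 to 120 N. Pads are 22 mm wide; open, the fingers measure 114 mm over their backs; the gripper's body (76 mm by 85 mm) begins 54 mm behind the grasp point. The pads swing forward as they close: fully open they stand 13 mm farther back than shut.
Start: joints at [-1.122, 0.238, -0.013, 1.319, 0, 1.571], TCP at [0.228, -0.473, 0.225] pointing down, gripper open.
Joint ranges: [-2.66, 2.66], [-1.03, 1.9], [-1.14, 1.46], [-1.82, 2.27], [-1.45, 1.34], [-3.14, 3.14]. Speed limits (rad/s): [2.22, 2.22, 2.79, 3.14, 3.14, 3.14].

## Interface

Orientations are given as a unit quaternion [x, y, z, w].
In Python, from workcell import robot, cams gives the robot as it stands. Calls block until the motion is done:
- robot.move_pose(position, orientation): joint-space move of the TCP to a pose.
- robot.movel(position, ori=None, rate=0.15, until_force=None): straight line of the TCP; ori=None keeps the orientation; rate is the mean speed in m/s. With until_force (N) it stops when the force on the tool has changed by that much, and returns True; else False.
- robot.movej(angles): joint-space move.
- robot.command_gripper(opening, grip_force=None): finger opening in m; grip_force is the grip in N (None keeps the last); returns when the fingers have stopped.
- robot.dwell(seconds).
- robot.ik(position, orientation): joint angles nearest the present ones, or None.
- robot.sense(): the state.
- cams.snapshot(name): name is "scene" or "top" or "wrist"; returns the picture (420x560x3 uint8, red, green, blue); there is no depth.
- cams.camera_info(name): a dict with "intrinsics" (3x3 intrinsics, pixels), "rvec" (rotation vector, rad) and "tvec" (3), from world to camera coordinates, as OpenCV has them; the wrist camera has in their place "hand_eye" (4x4, takes a point from camera to tool coordinates, whose origin is the TCP and whose axes are the tool frame's). Camera axes: x right, y down, z forward; pixel columns grow to the right and rows downward; lengths in m; the calibration is good to about 2 mm. A picture is of the moment at which its call begins: read the wrist's pose just before it. camera_info takes no time and is no camera call.
A pose or a line that the arm cannot do raises robot.IKError and nothing moves.
- robot.finish_job(): hands the job in, once; it reports no verdict.
Trained networks look in the newest picture that a camera, given by its name, has taken for a name from the list of things; names that differ only in an ending like _2 or _b are one class to them, and where a whole thing is asked for, a point or a joint stands for the part that bears it (a point fixed in the world has none). Each returns a list of dicts, best first, with "score" (0 to 1); they miss things now and then, are a little off and sometimes report something else, mostly with a low value. They report only what shows in the picture. A call takes as long as a camera call. They do not tell look-alikes from the thing itself.
- cams.boxes_of(camera, query): "point" ([x, y, z] in m, in the coordinates of the camera as it stood for that picture, good to about 4 mm: the middle of the surface that is visible of it).
The state is a dict: "clock": time; "qpos": joint angles; "qvel": joint speeds; "joint_efforts": joint torques, N m; "position": TCP position; "tcp_rot": TCP orientation; "wrist_force": force on the tool from outside, world axes, zero at the start; "moment": the same for the moment, N m; "opening": finger opening in m.
Only numpy, scipy, OpenCV 4.12 (cv2) and the standard library are available. Lean on these libraries where they do the work, as an engineer would, in place of code of your own. Each camera call takes 0.05 s, during which the arm holds its last target.

## Working session

There is one attempt and no reset: what is moved stays moved. The work goes in short steps, each a Python script; the robot and the scene stay as the last script left them, time stands still between calls to the robot, and variables do not carry over. Pictures are saved under pics/ and viewed, and the job is handed in when it is done.

```bash
ls -la; mkdir -p pics; python3 - <<'E'
from workcell import robot,cams
import cv2
print(robot.sense())
for n in ["scene","top","wrist"]:
    cv2.imwrite(f"pics/a_{n}.png",cams.snapshot(n)[:,:,::-1]); print(n,cams.camera_info(n))
E
```

```text
total 12
drwxr-xr-x  3 agent agent 4096 Dec  6 23:41 .
drwxr-xr-x 23 root  root  4096 Dec  6 23:41 ..
drwxr-xr-x  2 agent agent 4096 Dec  6 23:41 pics
{'clock': 0.0, 'qpos': array([-1.12200050e+00,  2.38773450e-01, -1.42441815e-02,  1.31921835e+00,
        1.99929319e-05,  1.57081832e+00]), 'qvel': array([ 0.00143696,  0.00144664, -0.00113216, -0.00139287,  0.00082658,
        0.00060344]), 'joint_efforts': array([-6.11768264e-04, -5.38783336e+01,  3.46432722e+01,  1.84801879e-02,
       -6.31609555e-05,  7.52140323e-06]), 'position': array([ 0.22760763, -0.4726215 ,  0.22488541]), 'tcp_rot': array([-0.15744373,  0.68987774, -0.68888213,  0.15723098]), 'wrist_force': array([0.29391989, 0.10926534, 0.11791429]), 'moment': array([ 0.04336803,  0.00447115, -0.00963056]), 'opening': 0.08559302078754198}
scene {'intrinsics': array([[515.59593316,   0.        , 276.77195248],
       [  0.        , 515.59593316, 205.97874233],
       [  0.        ,   0.        ,   1.        ]]), 'rvec': array([ 1.89053049,  1.12911714, -0.64880713]), 'tvec': array([-0.22659758, -0.17062694,  2.1367882 ])}
top {'intrinsics': array([[461.01912456,   0.        , 277.23899184],
       [  0.        , 461.01912456, 204.59099905],
       [  0.        ,   0.        ,   1.        ]]), 'rvec': array([ 2.11994804, -2.11405091,  0.18232781]), 'tvec': array([-0.07656887,  0.62662083,  1.18234792])}
wrist {'intrinsics': array([[368.00115932,   0.        , 284.24561475],
       [  0.        , 368.00115932, 202.38647578],
       [  0.        ,   0.        ,   1.        ]]), 'hand_eye': array([[ 1.60405765e-03,  9.60960637e-01,  2.76680468e-01,
        -7.03505386e-02],
       [-5.66579444e-04, -2.76679906e-01,  9.60961970e-01,
        -1.48170647e-01],
       [ 9.99998553e-01, -1.69819986e-03,  1.00650025e-04,
        -9.25588195e-05],
       [ 0.00000000e+00,  0.00000000e+00,  0.00000000e+00,
         1.00000000e+00]])}
```

View pics/a_scene.png

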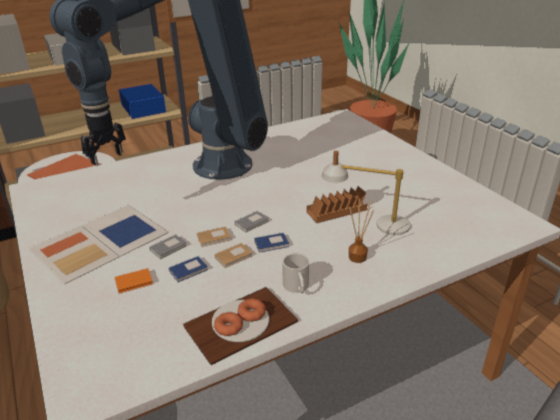

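View pics/a_top.png

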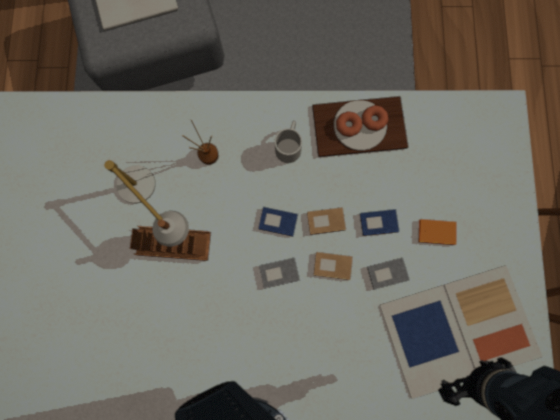

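View pics/a_wrist.png

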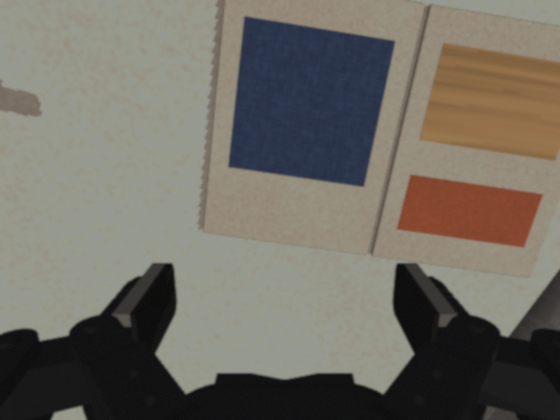

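The scene and top pictures show six labelled books. In the top view they are blue at (277,222) and (378,222), tan at (325,221) and (332,266), and grey at (279,273) and (387,273). A plain orange block at (437,232) has no label, so it is the look-alike. The rack is at (172,243) with the lamp head over it. The open magazine at (460,330) is not a book.

```bash
cat > h.py <<'E'
from workcell import robot,cams
import numpy as np, cv2
from scipy.spatial.transform import Rotation as R
def ext(n):
    ci=cams.camera_info(n); 
    if n=="wrist":
        s=robot.sense(); T=np.eye(4); T[:3,:3]=R.from_quat(s['tcp_rot']).as_matrix(); T[:3,3]=s['position']
        return ci['intrinsics'], T@ci['hand_eye']       # cam->world
    T=np.eye(4); T[:3,:3]=cv2.Rodrigues(ci['rvec'])[0]; T[:3,3]=ci['tvec']
    return ci['intrinsics'], np.linalg.inv(T)
def px2w(K,T,uv,z):
    d=T[:3,:3]@np.linalg.inv(K)@np.array([uv[0],uv[1],1.]); o=T[:3,3]
    return o+d*(z-o[2])/d[2]
def w2px(K,T,p):
    c=np.linalg.inv(T)@np.append(p,1); q=K@c[:3]; return q[:2]/q[2]
def dets(cam,q,T):
    return [(round(d['score'],2),np.round((T@np.append(d['point'],1))[:3],4)) for d in cams.boxes_of(cam,q)]
E
python3 - <<'E'
from h import *
s=robot.sense(); print(R.from_quat(s['tcp_rot']).as_matrix().round(2))
for c in ["top","scene"]:
    K,T=ext(c); cams.snapshot(c)
    for q in ["book0","book3","rack","lamp","lamp_knob","mug","diffuser"]:
        print(c,q); 
        for d in dets(c,q,T): print("   ",d[0],d[1],w2px(K,T,d[1]).round(0))
print(robot.sense()['clock'])
E
python3 -c "
import cv2
im=cv2.imread('pics/a_top.png');cv2.imwrite('pics/a_topc.png',cv2.resize(im[130:310,90:480],None,fx=2,fy=2,interpolation=cv2.INTER_CUBIC))"
```

```text
[[-0.9  -0.    0.43]
 [-0.43  0.   -0.9 ]
 [ 0.   -1.   -0.  ]]
top book0
    0.84 [ 0.5868 -0.3566  0.0128] [379. 222.]
    0.78 [ 0.5894 -0.2111  0.0151] [327. 221.]
    0.7 [ 0.5845 -0.0744  0.0148] [277. 223.]
    0.68 [ 0.4473 -0.3728  0.0167] [388. 273.]
    0.64 [ 0.4697 -0.2289  0.0119] [334. 265.]
    0.64 [ 0.5594 -0.5127  0.0158] [437. 232.]
top book3
    0.84 [ 0.5868 -0.3566  0.0128] [379. 222.]
    0.78 [ 0.5894 -0.2111  0.0151] [327. 221.]
    0.7 [ 0.5845 -0.0744  0.0148] [277. 223.]
    0.68 [ 0.4473 -0.3728  0.0167] [388. 273.]
    0.64 [ 0.4697 -0.2289  0.0119] [334. 265.]
    0.64 [ 0.5594 -0.5127  0.0158] [437. 232.]
top rack
    0.57 [0.5179 0.2064 0.0378] [173. 245.]
top lamp
    0.59 [0.6409 0.2751 0.1813] [133. 189.]
    0.44 [ 0.4506 -0.0806  0.0177] [279. 271.]
top lamp_knob
    0.64 [0.551  0.1887 0.1995] [165. 225.]
    0.24 [0.6411 0.2768 0.1815] [133. 189.]
    0.21 [ 0.5855 -0.2099  0.0146] [326. 222.]
top mug
    0.89 [ 0.8103 -0.1041  0.0379] [288. 142.]
top diffuser
    0.83 [0.774  0.123  0.0445] [207. 153.]
scene book0
    0.89 [ 0.4625 -0.0839  0
[... 411 characters left out ...]
.74 [ 0.4796 -0.2325  0.0132] [212. 237.]
    0.68 [ 0.4633 -0.3765  0.0212] [168. 245.]
    0.6 [ 0.6031 -0.0809  0.021 ] [271. 241.]
scene rack
    0.72 [0.5445 0.1983 0.0358] [335. 206.]
    0.67 [ 0.8185 -0.1121  0.0565] [296. 273.]
scene lamp
    0.81 [0.6763 0.2935 0.1645] [384. 183.]
    0.65 [ 0.604  -0.2165  0.0192] [232. 254.]
    0.47 [0.5428 0.201  0.0333] [335. 206.]
scene lamp_knob
    0.61 [0.5782 0.1854 0.1991] [339. 169.]
    0.5 [ 0.4826 -0.2289  0.0167] [214. 236.]
scene mug
    0.67 [ 0.8165 -0.1111  0.0578] [296. 272.]
    0.63 [ 0.597  -0.3582  0.0201] [187. 267.]
    0.35 [0.543  0.1974 0.0341] [335. 206.]
scene diffuser
    0.98 [0.794  0.1158 0.0514] [358. 247.]
0.95
```

View pics/a_topc.png

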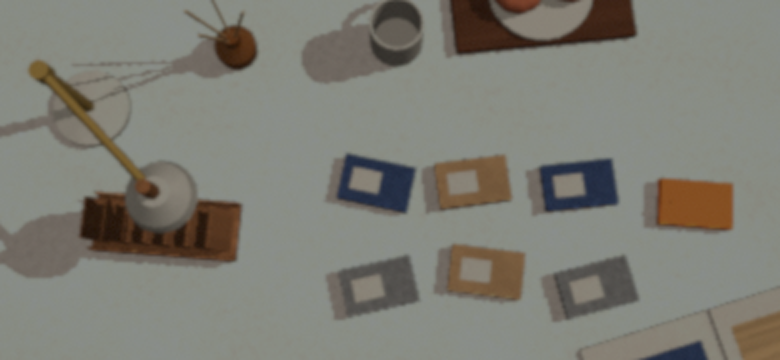

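```bash
python3 - <<'E'
from h import *
K,T=ext("top"); K2,T2=ext("scene")
c=lambda u,v:(90+u/2,130+v/2)
print("post",px2w(K,T,c(38,70),.205),"disc",px2w(K,T,c(89,108),0.005),"knob",px2w(K,T,c(150,189),.251))
print("scene post",px2w(K2,T2,(399,173),.205),"disc",px2w(K2,T2,(393,224),0.005),"knob",px2w(K2,T2,(336,153),.251))
for p in [(241,203),(238,262),(97,248)]: print("rack",px2w(K,T,c(*p),.03))
for n,(u,v) in dict(b1=(375,183),t1=(472,181),b2=(578,184),g1=(378,287),t2=(486,272),g2=(596,287)).items(): print(n,px2w(K,T,c(u,v),.016).round(4))
for p in [(251,221),(232,254),(212,237),(168,245),(271,241),(187,267)]: print("scene book",px2w(K2,T2,p,.016).round(4))
for a in (0,-40):
  pass
E
python3 -c "
import cv2
im=cv2.imread('pics/a_scene.png');cv2.imwrite('pics/a_scenec.png',cv2.resize(im[140:275,290:430],None,fx=4,fy=4,interpolation=cv2.INTER_CUBIC))"
```

```text
post [0.69595911 0.33023054 0.205     ] disc [0.69586444 0.33228626 0.005     ] knob [0.54440258 0.17510377 0.251     ]
scene post [0.70418854 0.32478455 0.205     ] disc [0.69708949 0.33201248 0.005     ] knob [0.56443597 0.17856356 0.251     ]
rack [0.55715594 0.10738741 0.03      ]
rack [0.47709774 0.10895641 0.03      ]
rack [0.49534979 0.30100126 0.03      ]
b1 [ 0.5872 -0.0751  0.016 ]
t1 [ 0.5903 -0.209   0.016 ]
b2 [ 0.5864 -0.3548  0.016 ]
g1 [ 0.445  -0.0797  0.016 ]
t2 [ 0.4656 -0.226   0.016 ]
g2 [ 0.446  -0.3738  0.016 ]
scene book [ 0.4611 -0.0845  0.016 ]
scene book [ 0.5988 -0.2145  0.016 ]
scene book [ 0.4838 -0.2351  0.016 ]
scene book [ 0.4562 -0.374   0.016 ]
scene book [ 0.5969 -0.0779  0.016 ]
scene book [ 0.5919 -0.3581  0.016 ]
```

View pics/a_scenec.png

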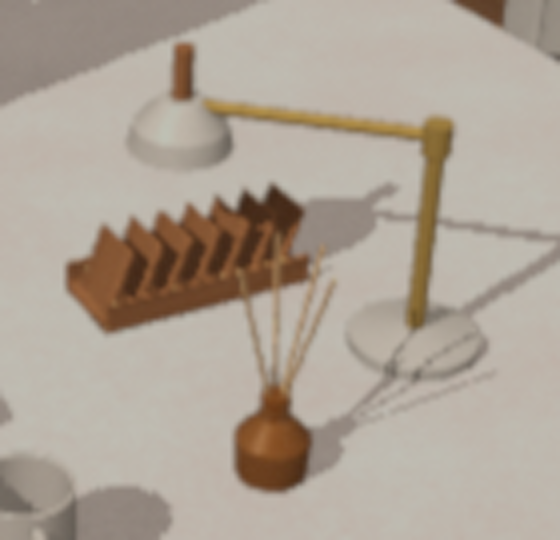

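```bash
cat >> h.py <<'E'
def ori(yv,zv):
    y=np.array(yv,float);y/=np.linalg.norm(y);z=np.array(zv,float);z-=y*(z@y);z/=np.linalg.norm(z)
    return R.from_matrix(np.c_[np.cross(y,z),y,z]).as_quat()
def down(ang): # jaw axis at world angle ang
    return ori([0,0,-1],[np.cos(ang),np.sin(ang),0])
HINGE=np.array([0.696,0.331])
E
python3 - <<'E'
from h import *
a0=np.arctan2(.1815-.331,.5525-.696)
for s in (1,-1):
  for f in (0,.4,.8,1.2,1.55):
    a=a0-f; p=np.r_[HINGE+.206*np.array([np.cos(a),np.sin(a)]),.237]
    j=robot.ik(p,down(a+s*np.pi/2)); print(s,f,p.round(3),None if j is None else np.round(j,2))
E
```

```text
1 0 [0.553 0.182 0.237] [0.32 0.34 0.15 1.39 0.   2.65]
1 0.4 [0.507 0.25  0.237] [ 0.46  0.3   0.11  1.37  0.   -3.09]
1 0.8 [0.49  0.33  0.237] [ 0.59  0.35  0.17  1.4   0.   -2.56]
1 1.2 [0.506 0.41  0.237] [ 0.68  0.46  0.35  1.46  0.   -2.07]
1 1.55 [0.544 0.471 0.237] [ 0.71  0.6   0.59  1.56  0.   -1.68]
-1 0 [0.553 0.182 0.237] [ 0.32  0.34  0.15  1.39  0.   -0.49]
-1 0.4 [0.507 0.25  0.237] [0.46 0.3  0.11 1.37 0.   0.05]
-1 0.8 [0.49  0.33  0.237] [0.59 0.35 0.17 1.4  0.   0.59]
-1 1.2 [0.506 0.41  0.237] [0.68 0.46 0.35 1.46 0.   1.08]
-1 1.55 [0.544 0.471 0.237] [0.71 0.6  0.59 1.56 0.   1.46]
```

```bash
python3 - <<'E'
from h import *
a0=np.arctan2(.1815-.331,.5525-.696)
s=robot.sense(); robot.movel(s['position']+[0,0,.12],rate=.3)
robot.move_pose([.553,.182,.36],down(a0-np.pi/2))
robot.dwell(.2)
K,T=ext("wrist"); im=cams.snapshot("wrist"); cv2.imwrite("pics/b_w.png",im[:,:,::-1])
for q in ["lamp_knob","rack"]: print(q,dets("wrist",q,T))
np.savez("b.npz",K=K,T=T); print(robot.sense()['clock'],robot.sense()['position'],w2px(K,T,[.553,.182,.251]))
E
```

```text
lamp_knob [(0.7, array([0.554 , 0.1887, 0.1974]))]
rack [(0.62, array([0.5167, 0.2295, 0.0376]))]
4.4417 [0.55307984 0.18174523 0.36001291] [285.14631404 197.4905343 ]
```

View pics/b_w.png

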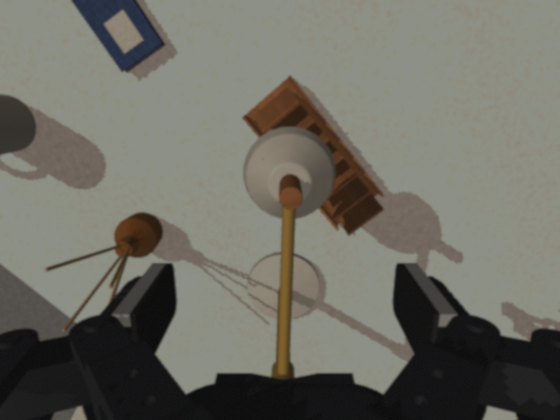

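```bash
python3 - <<'E'
from h import *
f=np.load("b.npz");K,T=f["K"],f["T"]
k=px2w(K,T,(291,194),.251);print(k,px2w(K,T,(284,369),.213),px2w(K,T,(284,285),.005))
d=k[:2]-HINGE;print(np.linalg.norm(d),np.arctan2(d[1],d[0]))
a0=np.arctan2(d[1],d[0]); c=np.cos(a0),np.sin(a0)
hin=k[:2]-.206*np.array(c); print(hin)
pt=lambda a,z:np.r_[hin+.206*np.array([np.cos(a),np.sin(a)]),z]
robot.movel(pt(a0,.36),down(a0-np.pi/2))
robot.command_gripper(.045)
robot.movel(pt(a0,.245),rate=.12,until_force=5)
robot.command_gripper(.026)
s=robot.sense();print(s['position'],s['opening'],s['wrist_force'],s['clock'])
cv2.imwrite("pics/c_w.png",cams.snapshot("wrist")[:,:,::-1])
np.save("lamp.npy",np.r_[hin,a0])
E
```

```text
[0.5481345  0.18305261 0.251     ] [0.68002044 0.31226887 0.213     ] [0.69751851 0.32982965 0.005     ]
0.20917131095412225 -2.3559176809070905
[0.69375817 0.32875692]
[0.54824608 0.18309598 0.24529131] 0.02571947905380965 [-0.57398174 -0.20775771  0.74457752] 6.6
```

View pics/c_w.png

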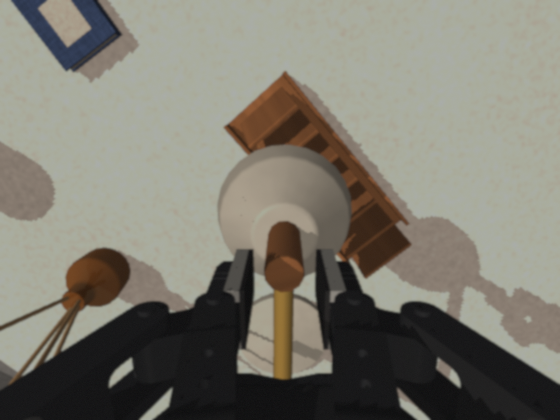

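```bash
python3 - <<'E'
from h import *
L=np.load("lamp.npy");hin,a0=L[:2],L[2]
pt=lambda a,z:np.r_[hin+.206*np.array([np.cos(a),np.sin(a)]),z]
for f in np.linspace(0,1.5,10)[1:]:
    a=a0-f; robot.movel(pt(a,.241),down(a-np.pi/2),rate=.1)
    s=robot.sense();print(round(f,2),s['wrist_force'].round(1),round(s['clock'],1))
robot.command_gripper(.05)
robot.movel(pt(a,.36),rate=.3)
robot.dwell(.1)
cv2.imwrite("pics/d_t.png",cams.snapshot("top")[:,:,::-1])
E
```

```text
0.17 [0.3 0.6 0.5] 7.1
0.33 [-0.1 -0.6 -0.1] 7.6
0.5 [0.1 0.6 0.1] 8.1
0.67 [-0.7 -0.1 -0.4] 8.6
0.83 [ 0.5 -0.1 -0.1] 9.1
1.0 [ 0.1 -0.  -0.6] 9.6
1.17 [ 0.2  0.3 -0.3] 10.1
1.33 [-1.2  0.   0.1] 10.6
1.5 [ 0.3 -0.   0. ] 11.1
```

View pics/d_t.png

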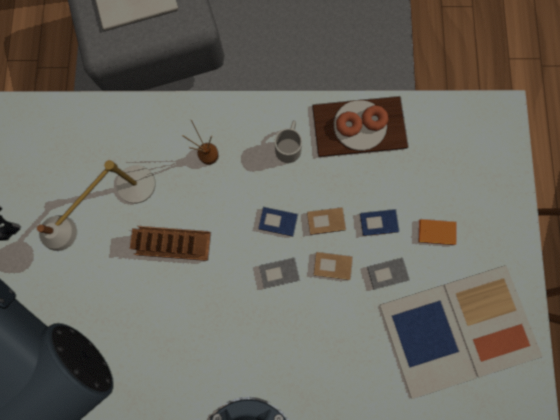

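The top view shows the lamp head swung left, now at (55,233), and the rack free at (172,243). Next I look at the rack and books with the wrist camera.

```bash
python3 - <<'E'
from h import *
for n,p,a in [("rack",[.50,.19,.30],-np.pi/2),("books",[.47,-.215,.36],-np.pi/2)]:
    robot.move_pose(p,down(a)); robot.dwell(.15)
    K,T=ext("wrist"); im=cams.snapshot("wrist"); cv2.imwrite(f"pics/e_{n}.png",im[:,:,::-1])
    np.savez(f"e_{n}.npz",K=K,T=T)
    for q in ["rack" if n=="rack" else "book0"]: print(q,*dets("wrist",q,T),sep="\n")
print(robot.sense()['clock'])
E
```

```text
rack
(0.76, array([0.5332, 0.2184, 0.0329]))
book0
(0.93, array([ 0.5963, -0.2495,  0.0145]))
(0.89, array([ 0.595 , -0.0757,  0.0177]))
(0.83, array([ 0.5873, -0.3558,  0.0151]))
(0.81, array([ 0.4741, -0.2274,  0.0143]))
(0.68, array([ 0.5675, -0.5098,  0.0171]))
(0.66, array([ 0.4471, -0.3721,  0.0099]))
(0.57, array([ 0.4485, -0.0792,  0.0177]))
20.8
```

View pics/e_rack.png

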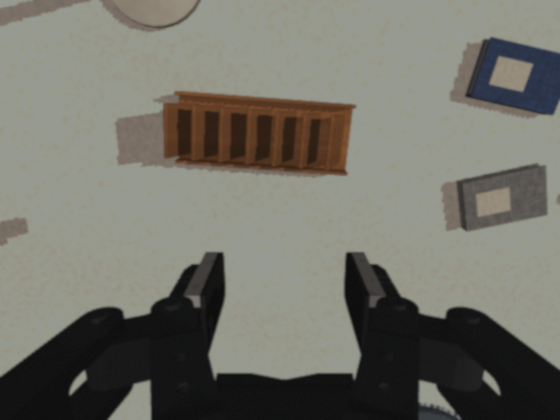

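View pics/e_books.png

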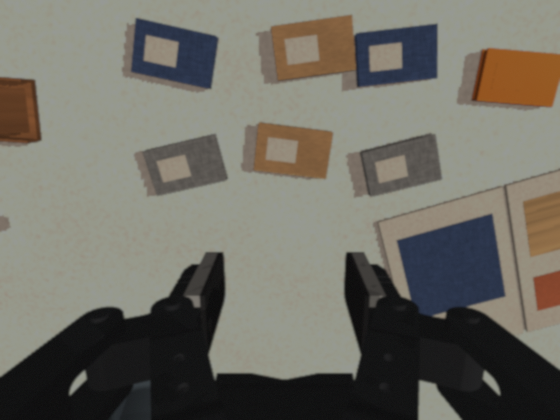

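The books view shows all six, with the tan book now at (313,48), knocked toward the blue one at (397,56). The orange look-alike is at (518,78). I'll enlarge the rack and books for corners.

```bash
python3 -c "
import cv2
im=cv2.imread('pics/e_rack.png');cv2.imwrite('pics/e_rackc.png',cv2.resize(im[80:185,150:365],None,fx=3.7,fy=3.7,interpolation=cv2.INTER_CUBIC))
im=cv2.imread('pics/e_books.png');cv2.imwrite('pics/e_booksc.png',cv2.resize(im[0:210,120:460],None,fx=2.3,fy=2.3,interpolation=cv2.INTER_CUBIC))"
```

```text
(no output)
```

View pics/e_rackc.png

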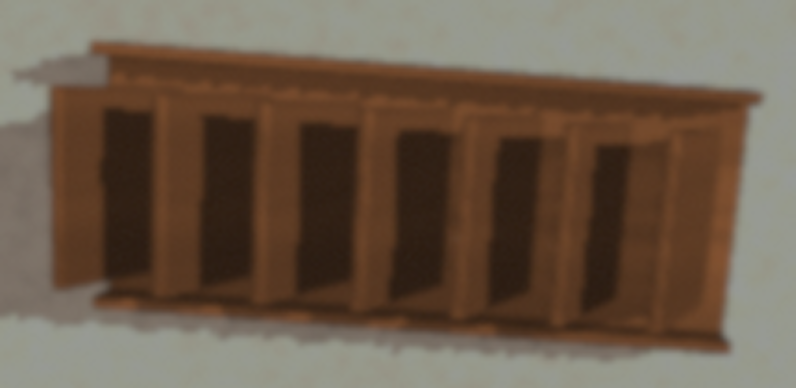

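View pics/e_booksc.png

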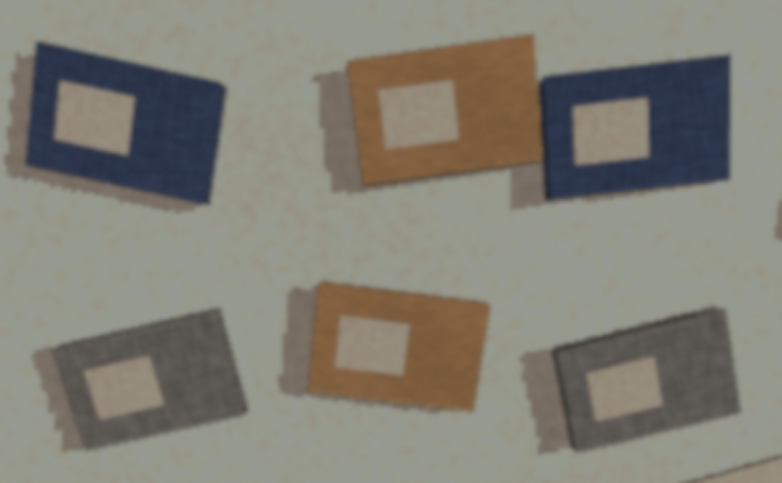

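```bash
python3 - <<'E'
from h import *
from scipy.optimize import least_squares
f=np.load("e_rack.npz");K,T=f["K"],f["T"]
c=lambda u,v:np.array((150+u/3.7,80+v/3.7))
obs=[((.106,-.04),'h',(91,42)),((-.094,-.04),'h',(762,96)),((.106,.04),'h',(97,303)),((-.094,.04),'h',(730,351)),
((.1064,-.028),.0677,(52,86)),((.1064,.028),.0677,(52,289))]
for i in range(1,6):  # divider top right edge/left edges: left top edge x
    pass
def res(p,full=False):
    x,y,a,h=p; r=[]
    X=np.array([-np.sin(a),np.cos(a)]);Y=np.array([-np.cos(a),-np.sin(a)])
    for (u,v),z,q in obs:
        w=np.r_[np.array([x,y])+u*X+v*Y, h if z=='h' else z]
        r.append(w2px(K,T,w)-c(*q))
    return np.array(r).ravel()
s=least_squares(res,[.52,.2,0,.03]);print(s.x,s.fun.reshape(-1,2).round(1))
np.save("rack.npy",s.x[:3])
g=np.load("e_books.npz");K,T=g["K"],g["T"]
c=lambda u,v:np.array((120+u/2.3,v/2.3))
B=dict(blue1=[(38,43),(225,87),(209,203),(27,166)],tan1=[(348,62),(533,35),(543,161),(364,185)],blue2=[(543,76),(729,56),(729,180),(547,199)],
gray1=[(55,346),(220,309),(246,410),(88,449)],tan2=[(317,283),(489,303),(473,410),(308,391)],gray2=[(555,348),(722,308),(740,411),(576,450)])
out={}
for n,q in B.items():
    P=np.array([px2w(K,T,c(*u),.016) for u in q])[:,:2]
    m=P.mean(0);d=(P[0]+P[3]-P[1]-P[2])/2; w=(P[0]+P[1]-P[2]-P[3])/2
    print(n,m.round(4),"L",np.linalg.norm(d).round(4),"W",np.linalg.norm(w).round(4),"ang",np.degrees(np.arctan2(d[1],d[0])).round(1))
E
```

```text
[ 0.52832473  0.2070504  -0.0777116   0.02485849] [[ 1.1 -0.4]
 [ 0.1 -0.7]
 [-0.1  0.8]
 [-0.1  0.7]
 [-0.9 -0.4]
 [-0.1  0.3]]
blue1 [ 0.5905 -0.0779] L 0.1005 W 0.0617 ang 78.2
tan1 [ 0.5973 -0.2522] L 0.0988 W 0.063 ang 97.3
blue2 [ 0.5886 -0.3555] L 0.0995 W 0.0629 ang 95.6
gray1 [ 0.4515 -0.082 ] L 0.0992 W 0.062 ang 103.1
tan2 [ 0.4699 -0.2259] L 0.0987 W 0.0629 ang 83.3
gray2 [ 0.4506 -0.3735] L 0.0981 W 0.0632 ang 103.8
```

```bash
cat >> h.py <<'E'
A=np.radians(20); SG=1; S=0.020
BOOKS=dict(blue1=(.5905,-.0779,78.2),tan1=(.5973,-.2522,97.3),blue2=(.5886,-.3555,95.6),gray1=(.4515,-.082,103.1),tan2=(.4699,-.2259,83.3),gray2=(.4506,-.3735,103.8))
def grasp(x,y,deg,a=A,s=S,sg=None):
    sg=SG if sg is None else sg
    t=np.radians(deg);d=np.array([np.cos(t),np.sin(t),0]);w=np.array([-d[1],d[0],0])
    app=-np.sin(a)*d+np.array([0,0,-np.cos(a)])
    q=ori(app,sg*w); c=np.array([x,y,.008])
    ztcp=.0025+.019*np.cos(a)+.011*np.sin(a)
    # approach line crosses height 8 mm at s along d from the centre
    p=c+s*d; p=p-app*((ztcp-.008)/np.cos(a)) 
    M=R.from_quat(q).as_matrix()
    rel=M.T@(c-p); rel[2]=0
    return p,q,rel,app
def place(slot,dt=0.,a=A,sg=None,lean=np.radians(20),dx=0.,rel=None):
    """slot 0=left(+70) .. 5=right(-70). returns tcp pose for book raised dt along u"""
    sg=SG if sg is None else sg
    rk=np.load("rack.npy"); x0=np.array([rk[0],rk[1],0]);X=np.array([-np.sin(rk[2]),np.cos(rk[2]),0]);Y=np.array([-np.cos(rk[2]),-np.sin(rk[2]),0]);Z=np.array([0,0,1.])
    u=np.sin(lean)*X+np.cos(lean)*Z
    bc=x0+(.07-.028*slot+dx)*X+.012*Z+u*(.0529+dt)
    # book long dir d -> u ; at grasp app = -sin a d - cos a (up) ; up -> back cover normal n with d,w,up right-handed
    n=np.cross(u,Y)   # d x w = up
    app=-np.sin(a)*u-np.cos(a)*n
    q=ori(app,sg*Y); M=R.from_quat(q).as_matrix()
    return bc-M@rel,q,u,app
E
python3 - <<'E'
from h import *
for sg in (1,-1):
  for n,b in BOOKS.items():
    p,q,rel,app=grasp(*b,sg=sg)
    print(sg,n,p.round(3),rel.round(3),[None if (j:=robot.ik(p+[0,0,h],q)) is None else np.round(j,2) for h in (0,.15)])
  for sl in (0,5):
    for dt in (0,.075):
      p,q,u,ap=place(sl,dt,sg=sg,rel=rel); j=robot.ik(p,q); print(sg,"slot",sl,p.round(3),ap.round(2),None if j is None else np.round(j,2))
E
```

```text
1 blue1 [ 0.596 -0.053  0.024] [-0.019  0.024  0.   ] [array([ 0.08,  0.56, -0.1 ,  1.01, -0.33, -1.26]), array([ 0.08,  0.45,  0.13,  1.35, -0.33, -1.26])]
1 tan1 [ 0.594 -0.227  0.024] [-0.019  0.024  0.   ] [array([-0.2 ,  0.48, -0.25,  0.72, -0.33, -1.92]), array([-0.2 ,  0.36, -0.03,  1.07, -0.33, -1.92])]
1 blue2 [ 0.586 -0.33   0.024] [-0.019  0.024  0.   ] [array([-0.37,  0.51, -0.2 ,  0.7 , -0.31, -2.06]), array([-0.37,  0.39,  0.02,  1.04, -0.31, -2.06])]
1 gray1 [ 0.446 -0.057  0.024] [-0.019  0.024  0.   ] [array([ 0.11,  0.26, -0.62,  0.64, -0.35, -1.7 ]), array([ 0.11,  0.09, -0.38,  1.05, -0.35, -1.7 ])]
1 tan2 [ 0.473 -0.2    0.024] [-0.019  0.024  0.   ] [array([-0.19,  0.36, -0.46,  0.72, -0.35, -1.65]), array([-0.19,  0.22, -0.23,  1.1 , -0.35, -1.65])]
1 gray2 [ 0.444 -0.348  0.024] [-0.019  0.024  0.   ] [array([-0.53,  0.31, -0.56,  0.45, -0.25, -2.37]), array([-0.53,  0.15, -0.32,  0.85, -0.25, -2.37])]
1 slot 0 [0.535 0.289 0.092] [ 0.06  0.76 -0.64] [ 0.1   0.4  -0.5   0.47  0.85 -1.3 ]
1 slot 0 [0.537 0.314 0.162] [ 0.06  0.76 -0.64] [ 0.14  0.31 -0.41  0.59
[... 767 characters left out ...]
1,  0.09, -0.38,  1.05, -0.35,  1.45])]
-1 tan2 [ 0.473 -0.2    0.024] [0.019 0.024 0.   ] [array([-0.19,  0.36, -0.46,  0.72, -0.35,  1.49]), array([-0.19,  0.22, -0.23,  1.1 , -0.35,  1.49])]
-1 gray2 [ 0.444 -0.348  0.024] [0.019 0.024 0.   ] [array([-0.53,  0.31, -0.56,  0.45, -0.25,  0.77]), array([-0.53,  0.15, -0.32,  0.85, -0.25,  0.77])]
-1 slot 0 [0.535 0.289 0.092] [ 0.06  0.76 -0.64] [ 0.1   0.4  -0.5   0.47  0.85  1.84]
-1 slot 0 [0.537 0.314 0.162] [ 0.06  0.76 -0.64] [ 0.14  0.31 -0.41  0.59  0.84  1.91]
-1 slot 5 [0.524 0.149 0.092] [ 0.06  0.76 -0.64] [-0.18  0.45 -0.4   0.84  0.87  1.42]
-1 slot 5 [0.526 0.175 0.162] [ 0.06  0.76 -0.64] [-0.13  0.35 -0.33  0.94  0.87  1.5 ]
```

```bash
sed -i 's/SG=1;/SG=-1;/' h.py; cat >> h.py <<'E'
def pick(b,grip=60):
    p,q,rel,app=grasp(*b)
    robot.command_gripper(.085)
    robot.move_pose(p-app*.08+[0,0,.0],q)
    hit=robot.movel(p,rate=.12,until_force=8)
    robot.command_gripper(.05,grip)
    s=robot.sense();print("pick hit",hit,"open",round(s['opening'],4),"dz",(s['position']-p).round(4),"F",s['wrist_force'].round(1),"t",round(s['clock'],1))
    return p,q,rel,app
def lift(p):
    robot.movel(p+[0,0,.14],rate=.3)
def to_pre(slot,rel,dt=.075,dx=0.):
    p,q,u,app=place(slot,dt+.03,rel=rel,dx=dx); robot.move_pose(p,q)
    s=robot.sense();print("pre open",round(s['opening'],4),"t",round(s['clock'],1))
E
python3 - <<'E'
from h import *
rk=np.load("rack.npy")
p,q,rel,app=pick(BOOKS['gray1'])
lift(p); to_pre(0,rel); robot.dwell(.1)
K,T=ext("wrist"); np.savez("f.npz",K=K,T=T,rel=rel)
cv2.imwrite("pics/f_w.png",cams.snapshot("wrist")[:,:,::-1]); cv2.imwrite("pics/f_t.png",cams.snapshot("top")[:,:,::-1]);cv2.imwrite("pics/f_s.png",cams.snapshot("scene")[:,:,::-1])
E
python3 -c "
import cv2,numpy as np
a=cv2.imread('pics/f_t.png')[100:300,80:360];b=cv2.imread('pics/f_s.png')[100:300,220:500]
cv2.imwrite('pics/f_ts.png',cv2.resize(np.hstack([a,b]),(800,286)))"
```

```text
pick hit False open 0.0501 dz [0.0001 0.0001 0.0002] F [-0.  -0.2  0.3] t 23.7
pre open 0.0497 t 25.7
```

View pics/f_w.png

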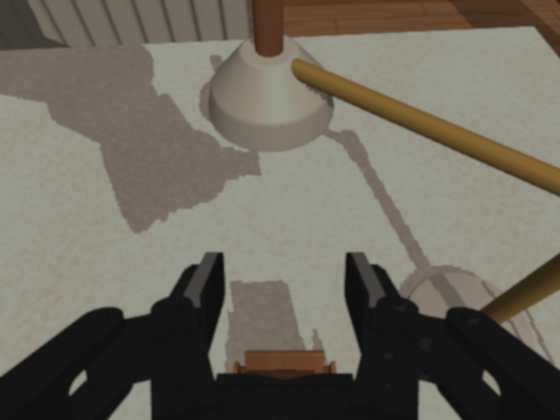

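View pics/f_ts.png

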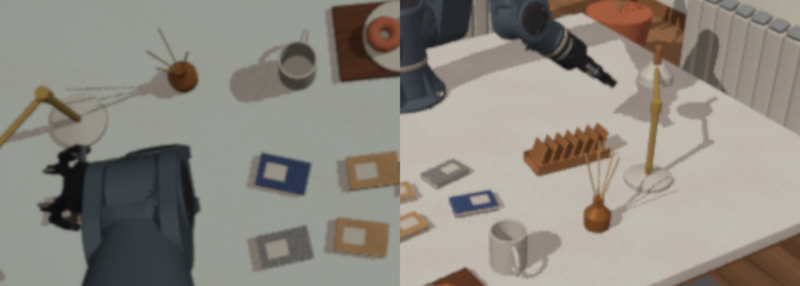

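The opening read 0.050, so the pick missed and closed above the book. The wrist view shows empty fingers and the top view still shows the grey book on the table. I'll measure where the fingertips really are by touching free table.

```bash
python3 - <<'E'
from h import *
p,q,rel,app=grasp(.45,.0,90.)
s=robot.sense()
robot.movel(s['position']-.05*place(0,rel=rel)[3],rate=.3)
for o in (.085,.066):
    robot.command_gripper(o)
    robot.move_pose(p+[0,0,.03 if o>.08 else .0],q) if o>.08 else robot.movel(p+[0,0,.01],rate=.2)
    h=robot.movel(p+[0,0,-.02],rate=.03,until_force=3)
    s=robot.sense(); print(o,h,s['opening'],s['position'],s['wrist_force'],s['clock'])
    if o>.08:
        cv2.imwrite("pics/g_w.png",cams.snapshot("wrist")[:,:,::-1])
    robot.movel(s['position']+[0,0,.02],rate=.2)
E
```

```text
0.085 False 0.08490411814905832 [0.45010994 0.02590184 0.0042426 ] [ 0.19463096 -0.12345768 -0.0562073 ] 29.6917
0.066 False 0.06587984890869472 [0.45013848 0.02590592 0.00426673] [ 0.14369837 -0.12532897  0.56471141] 31.725
```

View pics/g_w.png

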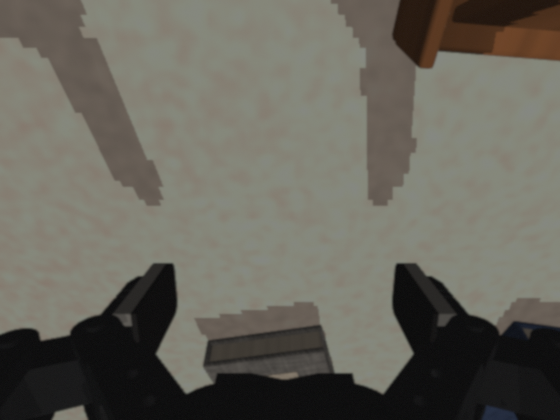

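```bash
python3 - <<'E'
from h import *
s=robot.sense(); p=s['position'].copy()
h=robot.movel(p+[0,0,-.05],rate=.03,until_force=3)
s=robot.sense(); print(h,s['opening'],s['position'],s['wrist_force'],s['clock'],R.from_quat(s['tcp_rot']).as_matrix().round(2))
robot.movel(p+[0,0,.02],rate=.2)
cv2.imwrite("pics/g2_w.png",cams.snapshot("scene")[100:300,250:500,::-1].repeat(3,0).repeat(3,1))
E
```

```text
True 0.06609207436423159 [ 0.4507475   0.0260198  -0.00920493] [-0.78440751  1.32338225  8.87332549] 33.05 [[ 0.   -0.    1.  ]
 [-0.94 -0.34  0.  ]
 [ 0.34 -0.94 -0.  ]]
```

View pics/g2_w.png

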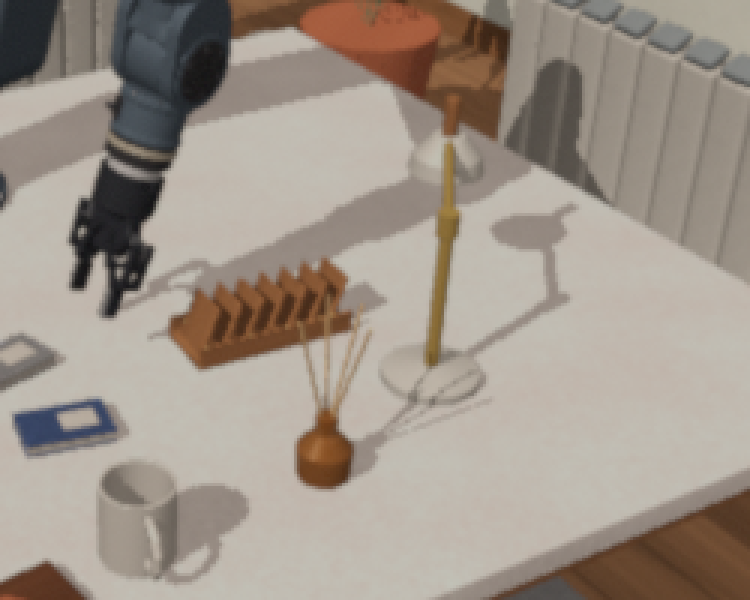

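```bash
python3 - <<'E'
from h import *
s=robot.sense(); M=R.from_quat(s['tcp_rot']).as_matrix();P=s['position'];print(P,s['opening'],s['qpos'])
K,T=ext("scene")
for dy in (.019,-.014):
  for zz in (.04,-.04):
    print("tool hyp",dy,zz,w2px(K,T,P+M@[0,dy,zz]).round(1), "worldz +.033",w2px(K,T,P+[0,0,.033]+M@[0,dy,zz]).round(1))
im=cams.snapshot("scene"); cv2.imwrite("pics/g3.png",cv2.resize(im[150:240,250:350,::-1],None,fx=6,fy=6,interpolation=cv2.INTER_CUBIC))
im=cams.snapshot("top"); cv2.imwrite("pics/g4.png",cv2.resize(im[180:330,160:330,::-1],None,fx=4,fy=4,interpolation=cv2.INTER_CUBIC))
K,T=ext("top")
for dy in (.019,-.014):
  for zz in (.04,-.04):
    print("top tool hyp",dy,zz,w2px(K,T,P+M@[0,dy,zz]).round(1), "worldz",w2px(K,T,P+[0,0,.033]+M@[0,dy,zz]).round(1))
E
```

```text
[0.45084216 0.02614085 0.04467565] 0.06544922770636032 [ 0.28694091  0.32928952 -0.44882601  0.89654242 -0.33415954  1.87505051]
tool hyp 0.019 0.04 [282.2 214.3] worldz +.033 [282.  206.1]
tool hyp 0.019 -0.04 [271.5 203.5] worldz +.033 [271.2 195.5]
tool hyp -0.014 0.04 [285.  205.7] worldz +.033 [284.9 197.4]
tool hyp -0.014 -0.04 [274.1 195.2] worldz +.033 [273.9 187. ]
top tool hyp 0.019 0.04 [242.3 256.1] worldz [241.2 255.1]
top tool hyp 0.019 -0.04 [241.7 286.1] worldz [240.6 286. ]
top tool hyp -0.014 0.04 [237.  255.2] worldz [235.7 254.2]
top tool hyp -0.014 -0.04 [236.3 285.9] worldz [235.  285.8]
```

View pics/g3.png

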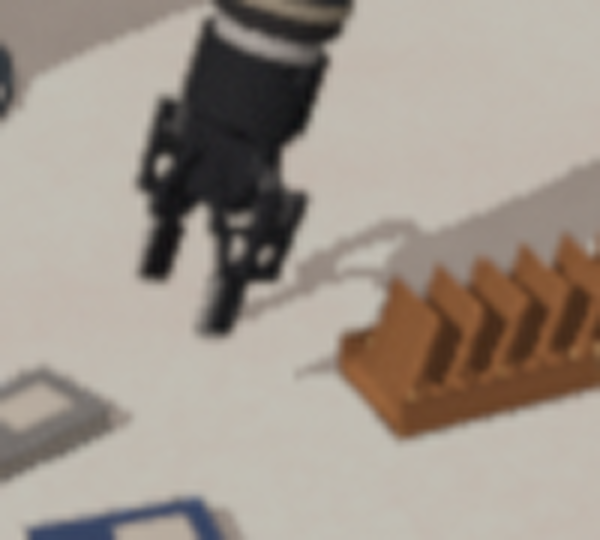

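View pics/g4.png

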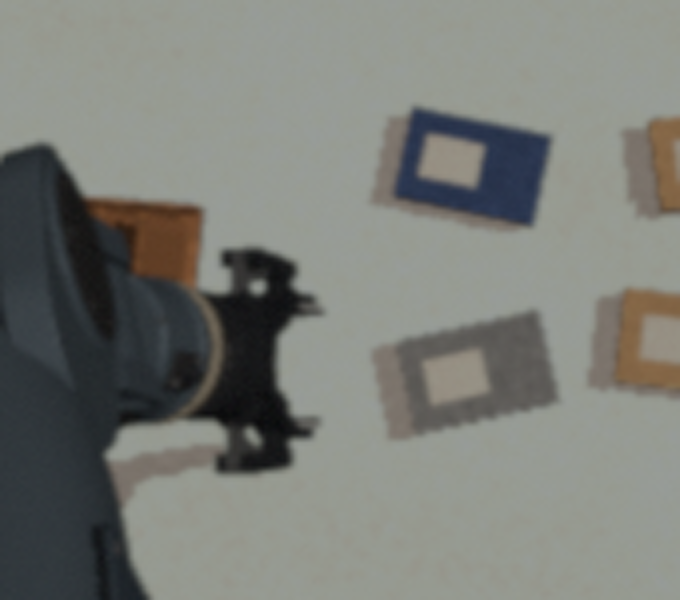

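The pictures and the touch agree. The fingertips stand about 14 mm behind the reported TCP along the tool at 64 mm opening, not 19 mm ahead of it, so I'll use the measured offset.

```bash
sed -i 's/ztcp=.0025+.019\*np.cos(a)/ztcp=.0018-.0135*np.cos(a)/' h.py; cat > pl.py <<'E'
from h import *
p,q,rel,app=pick(BOOKS['gray1'])
print(rel.round(4))
if robot.sense()['opening']>.058:
    lift(p); to_pre(0,rel); robot.dwell(.1)
    cv2.imwrite("pics/h_w.png",cams.snapshot("wrist")[:,:,::-1])
    a=cams.snapshot("top")[140:340,80:360,::-1];b=cams.snapshot("scene")[100:300,220:500,::-1]
    cv2.imwrite('pics/h_ts.png',cv2.resize(np.hstack([a,b]),(800,286)))
E
python3 pl.py
```

```text
pick hit False open 0.0619 dz [0.0006 0.0004 0.0009] F [-1.5  2.2  7.6] t 35.6
[ 0.0188 -0.0093  0.    ]
pre open 0.0625 t 37.7
```

View pics/h_w.png

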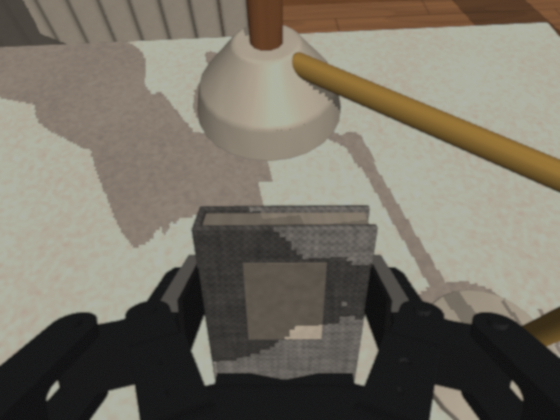

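View pics/h_ts.png

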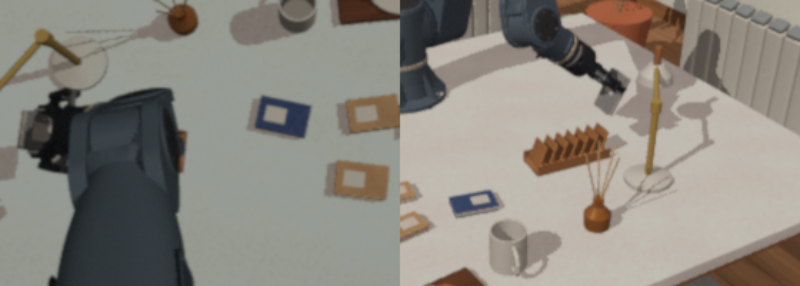

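The book is held upright with its top end in view, rows 207–225. I'll compare it with the predicted corners.

```bash
cat >> h.py <<'E'
def book_in_tool(rel,a=A,sg=SG):
    # columns: d (long, towards gripped end), w, up in tool frame ; at grasp
    p,q,r,app=grasp(.5,0,90.,a=a,sg=sg); M=R.from_quat(q).as_matrix()
    D=M.T@np.c_[[0,1,0],[-1,0,0],[0,0,1]]
    return D
def overlay(im,rel,da=0.):
    K=cams.camera_info("wrist")['intrinsics'];H=np.linalg.inv(cams.camera_info("wrist")['hand_eye'])
    D=book_in_tool(rel); im=im.copy(); pts=[]
    for i,j,k in [(1,1,1),(1,-1,1),(1,-1,-1),(1,1,-1)]:
        c=rel+D@np.array([i*.05,j*.032,k*.008]); v=K@(H@np.append(c,1))[:3]; pts.append(v[:2]/v[2])
    cv2.polylines(im,[np.int32(np.round(pts))],True,(0,0,255),1); return im,np.array(pts)
E
python3 - <<'E'
from h import *
p,q,rel,app=grasp(*BOOKS['gray1'])
im,pts=overlay(cv2.imread("pics/h_w.png"),rel); print(pts.round(1))
cv2.imwrite("pics/h_wo.png",cv2.resize(im[180:390,150:430],None,fx=2.8,fy=2.8,interpolation=cv2.INTER_CUBIC))
E
```

```text
[[188.3 236.8]
 [380.6 236.7]
 [371.3 207.8]
 [197.4 207.8]]
```

View pics/h_wo.png

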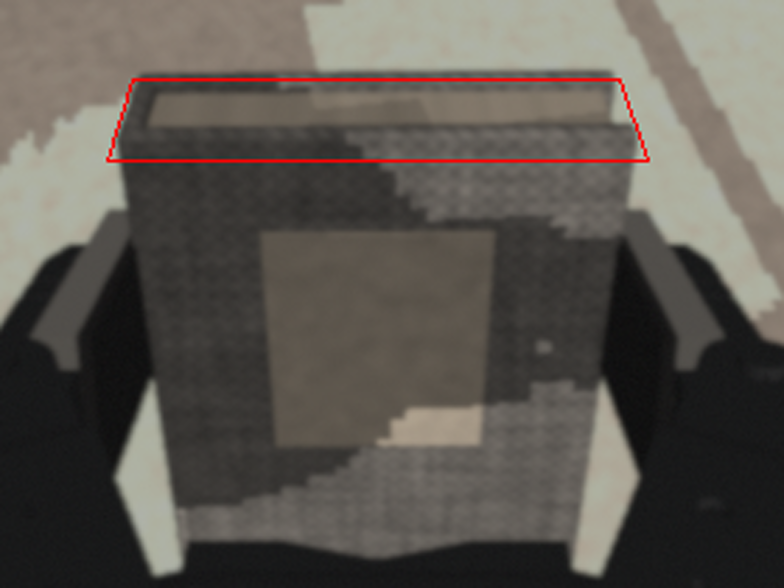

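```bash
cat >> h.py <<'E'
from scipy.optimize import least_squares
def fit_book(rel,FL,FR,BR,BL,low=None):
    """px of top-face corners (front=gripper-side cover left/right, back right/left); low=[(col,row,side)] points on front-cover side edges. returns relx,rely,rot(rad about w)"""
    K=cams.camera_info("wrist")['intrinsics'];H=np.linalg.inv(cams.camera_info("wrist")['hand_eye']);D=book_in_tool(rel)
    pr=lambda c:(lambda v:v[:2]/v[2])(K@(H@np.append(c,1))[:3])
    def pose(p): 
        Dr=D@R.from_euler('y',p[2]).as_matrix()   # about w
        return np.array([p[0],p[1],p[3]]),Dr
    def res(p):
        c,Dr=pose(p); r=[]
        # jaw axis: image left = -tool z? find by projection
        L=1 if pr(c+Dr@[.05,.032,.008])[0]<pr(c+Dr@[.05,-.032,.008])[0] else -1
        for (j,k),o in zip([(L,1),(-L,1),(-L,-1),(L,-1)],[FL,FR,BR,BL]):
            r+=list(pr(c+Dr@[.05,j*.032,k*.008])-o)
        for col,row,sd in (low or []):
            A_=pr(c+Dr@[.05,sd*L*.032,.008]);B_=pr(c+Dr@[-.03,sd*L*.032,.008])
            r.append(A_[0]+(B_[0]-A_[0])*(row-A_[1])/(B_[1]-A_[1])-col)
        return np.array(r)
    s=least_squares(res,[rel[0],rel[1],0,0],loss='soft_l1'); return s.x,s.fun,res(s.x)
E
python3 - <<'E'
from h import *
p,q,rel,app=grasp(*BOOKS['gray1'])
c=lambda u,v:np.array([150+u/2.8,180+v/2.8])
low=[(*c(185,570),1),(*c(571,570),-1),(*c(148,330),1),(*c(606,330),-1)]
x,_,r=fit_book(rel,c(121,128),c(636,125),c(614,72),c(131,73),low)
print(x.round(4),np.degrees(x[2]).round(1),r.round(1),rel)
E
```

```text
[ 0.0201 -0.009   0.1262  0.0002] 7.2 [-0.2  0.8  0.   1.8 -1.4 -1.7  5.1 -2.1 -1.   0.3  0.2  0.3] [ 0.01879385 -0.00925383  0.        ]
```

```bash
cat >> h.py <<'E'
def place2(slot,dt,bk,dx=0.,lean=np.radians(20)):
    """bk=(relx,rely,rot,relz) of book in tool"""
    rk=np.load("rack.npy"); x0=np.array([rk[0],rk[1],0]);X=np.array([-np.sin(rk[2]),np.cos(rk[2]),0]);Y=np.array([-np.cos(rk[2]),-np.sin(rk[2]),0]);Z=np.array([0,0,1.])
    u=np.sin(lean)*X+np.cos(lean)*Z; n=np.cross(u,Y)
    bc=x0+(.07-.028*slot+dx)*X+.012*Z+u*(.0529+dt)
    B=np.c_[u,Y,n]; Dr=book_in_tool(None)@R.from_euler('y',bk[2]).as_matrix()
    M=B@Dr.T
    return bc-M@np.array([bk[0],bk[1],0]),R.from_matrix(M).as_quat(),u,M[:,1]
E
cat > ins.py <<'E'
from h import *
import sys
def insert(slot,bk,dx=0.,look=False):
    p,q,u,app=place2(slot,.085,bk,dx); robot.movel(p,q,rate=.15)
    p,q,u,app=place2(slot,.012,bk,dx)
    h=robot.movel(p,q,rate=.12,until_force=6); s=robot.sense(); print("to 12mm: hit",h,"rem",((s['position']-p)@u).round(4),"F",s['wrist_force'].round(1))
    if h: return False
    p,q,u,app=place2(slot,-.004,bk,dx)
    h=robot.movel(p,q,rate=.03,until_force=6); s=robot.sense(); print("seat: hit",h,"dt",((s['position']-p)@u-.004).round(4),"F",s['wrist_force'].round(1),"open",s['opening'].round(4),"t",round(s['clock'],1))
    return True
E
python3 - <<'E'
from ins import *
bk=[.0201,-.009,.126]
p,q,u,app=place2(0,.085,bk);print(p,app,robot.ik(p,q)); p,q,u,app=place2(0,0,bk);print(p,app,robot.ik(p,q))
print(insert(0,bk))
a=cams.snapshot("top")[140:340,80:360,::-1];b=cams.snapshot("scene")[150:250,280:420,::-1]
cv2.imwrite('pics/i_ts.png',np.hstack([cv2.resize(a,(400,286)),cv2.resize(b,(400,286),interpolation=cv2.INTER_CUBIC)]))
cv2.imwrite("pics/i_w.png",cams.snapshot("wrist")[:,:,::-1])
E
```

```text
[0.53885291 0.34225508 0.15360983] [ 0.06527018  0.83821133 -0.5414255 ] [ 0.15353248  0.34932543 -0.49412449  0.3854305   0.95856843  1.98100697]
[0.53659597 0.31327111 0.07373596] [ 0.06527018  0.83821133 -0.5414255 ] [ 0.09895316  0.47008141 -0.56768004  0.26661479  0.97493026  1.8893032 ]
to 12mm: hit False rem 0.0004 F [-0.2  0.2 -1.1]Traceback (most recent call last):
  File "<stdin>", line 4, in <module>
  File "ins.py", line 9, in insert
    h=robot.movel(p,q,rate=.03,until_force=6); s=robot.sense(); print("seat: hit",h,"dt",((s['position']-p)@u-.004).round(4),"F",s['wrist_force'].round(1),"open",s['opening'].round(4),"t",round(s['clock'],1))
                                                                                                                                                                  ^^^^^^^^^^^^^^^^^^
AttributeError: 'float' object has no attribute 'round'
```

```bash
sed -i "s/s\['opening'\].round(4)/round(s['opening'],4)/" ins.py
python3 - <<'E'
from ins import *
bk=[.0201,-.009,.126]
p,q,u,app=place2(0,0,bk); s=robot.sense(); print("dt",((s['position']-p)@u).round(4),(s['position']-p).round(4),s['wrist_force'].round(1),s['opening'],s['clock'])
a=cams.snapshot("top")[140:340,80:360,::-1];b=cams.snapshot("scene")[150:250,280:420,::-1]
cv2.imwrite('pics/i_ts.png',np.hstack([cv2.resize(a,(400,286)),cv2.resize(b,(400,286),interpolation=cv2.INTER_CUBIC)]))
cv2.imwrite("pics/i_w.png",cams.snapshot("wrist")[:,:,::-1])
E
```

```text
dt -0.0023 [-0.0001 -0.0007 -0.0022] [0.4 0.6 3.6] 0.06214178195472673 39.475
```

View pics/i_ts.png

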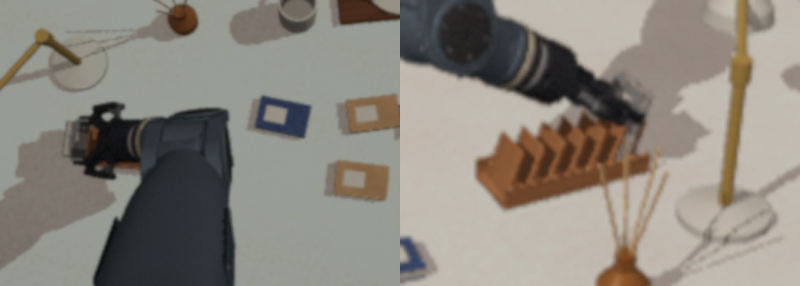

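View pics/i_w.png

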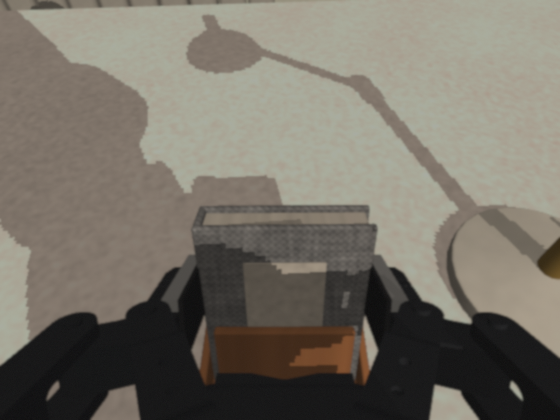

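```bash
python3 - <<'E'
from ins import *
rk=np.load("rack.npy");X=np.array([-np.sin(rk[2]),np.cos(rk[2]),0]);Y=np.array([-np.cos(rk[2]),-np.sin(rk[2]),0])
K,T=ext("wrist");Ks,Ts=ext("scene")
for r in (.084,.056,.028,0):
  for y in (-.028,.028):
    P=np.r_[rk[:2],0]+(r+.0205)*X+y*Y+[0,0,.0684]; print(r,y,w2px(K,T,P).round(0), w2px(Ks,Ts,P).round(0),((w2px(Ks,Ts,P)-[280,150])*400/140).round(0)+[400,0])
im=cams.snapshot("scene"); cv2.imwrite("pics/i_s.png",cv2.resize(im[170:230,290:390,::-1],None,fx=8,fy=8,interpolation=cv2.INTER_CUBIC))
E
```

```text
0.084 -0.028 [347. 269.] [365. 192.] [644. 120.]
0.084 0.028 [221. 269.] [357. 185.] [620. 100.]
0.056 -0.028 [355. 331.] [358. 194.] [624. 125.]
0.056 0.028 [213. 331.] [350. 186.] [600. 104.]
0.028 -0.028 [366. 411.] [351. 196.] [604. 130.]
0.028 0.028 [203. 411.] [343. 188.] [581. 109.]
0 -0.028 [380. 517.] [344. 197.] [583. 135.]
0 0.028 [190. 518.] [336. 190.] [561. 114.]
```

View pics/i_s.png

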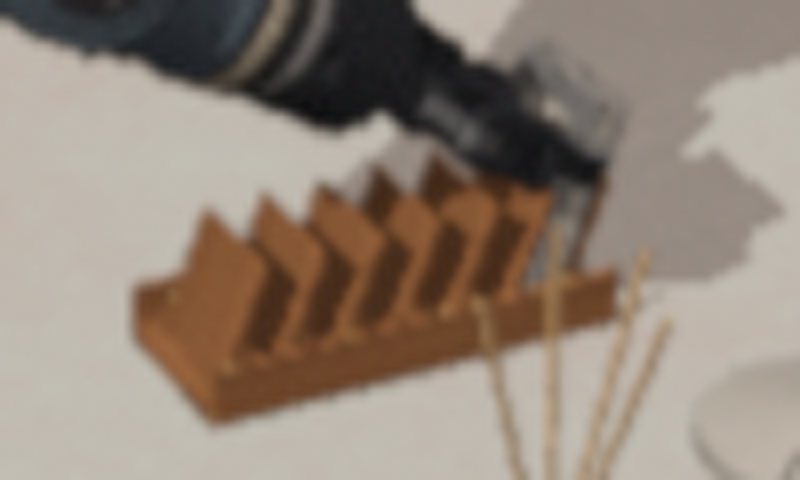

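```bash
cat >> ins.py <<'E'
def release():
    robot.command_gripper(.076); robot.dwell(.15)
    s=robot.sense(); app=R.from_quat(s['tcp_rot']).as_matrix()[:,1]
    robot.movel(s['position']-app*.06,rate=.15); s=robot.sense(); robot.movel(s['position']-app*.07+[0,0,.06],rate=.3)
def pics(tag):
    a=cams.snapshot("top");b=cams.snapshot("scene")
    cv2.imwrite(f'pics/{tag}_t.png',cv2.resize(a[130:330,110:470,::-1],None,fx=2.2,fy=2.2,interpolation=cv2.INTER_CUBIC))
    cv2.imwrite(f'pics/{tag}_s.png',cv2.resize(b[170:230,290:390,::-1],None,fx=6,fy=6,interpolation=cv2.INTER_CUBIC))
E
python3 - <<'E'
from ins import *
release(); robot.dwell(.2); cv2.imwrite("pics/j_w.png",cams.snapshot("wrist")[:,:,::-1]); pics("j"); s=robot.sense(); print(s['position'],s['wrist_force'],s['clock'])
E
```

```text
[0.52732824 0.20393992 0.20025206] [-0.26954983 -0.46719634 -0.31763867] 41.55
```

View pics/j_w.png

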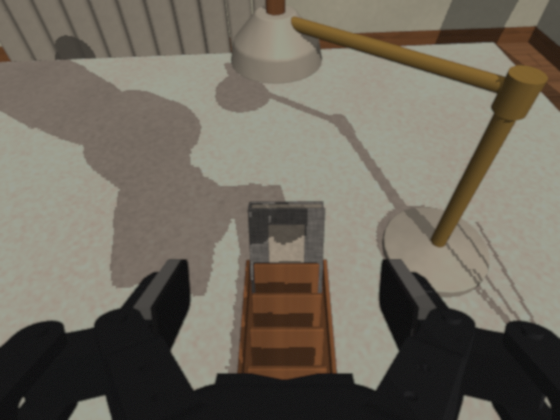

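View pics/j_s.png

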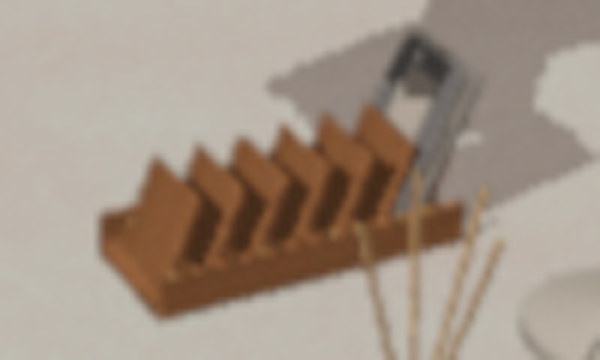

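View pics/j_t.png

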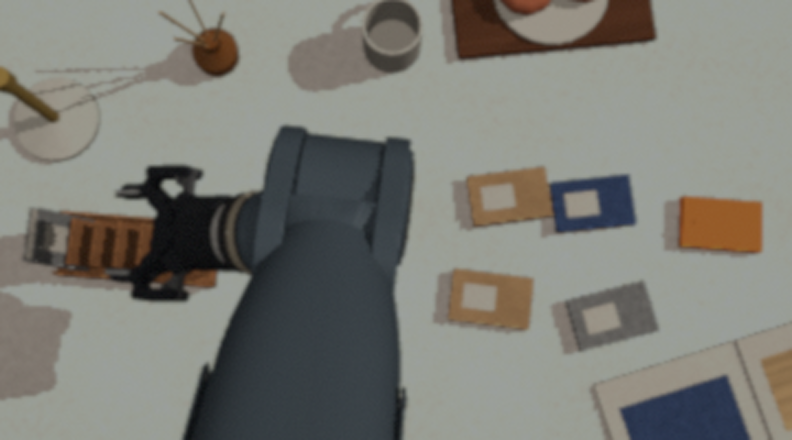

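The first book is seated in the leftmost slot, at (285,235) in the wrist view. Next is blue1 at (277,222) in the top view, which is labelled and not the orange one.

```bash
cat > go.py <<'E'
from ins import *
import sys
def go(name,slot,tag):
    p,q,rel,app=pick(BOOKS[name])
    if robot.sense()['opening']<.058: print("MISS"); return
    robot.movel(p+[0,0,.14],rate=.3)
    bk=[.0201,-.009,.126]
    pp,qq,u,ap=place2(slot,.10,bk); robot.move_pose(pp,qq); robot.dwell(.15)
    s=robot.sense();print("pre open",round(s['opening'],4),"t",round(s['clock'],1))
    im=cams.snapshot("wrist")[:,:,::-1]; im0=im.copy()
    rel2=np.array([bk[0],bk[1],0]); 
    # predicted with rotation
    K=cams.camera_info("wrist")['intrinsics'];H=np.linalg.inv(cams.camera_info("wrist")['hand_eye']);Dr=book_in_tool(None)@R.from_euler('y',bk[2]).as_matrix()
    pts=[]
    for i,j,k in [(1,1,1),(1,-1,1),(1,-1,-1),(1,1,-1)]:
        v=K@(H@np.append(rel2+Dr@np.array([i*.05,j*.032,k*.008]),1))[:3]; pts.append(v[:2]/v[2])
    im=im.copy(); cv2.polylines(im,[np.int32(np.round(pts))],True,(0,0,255),1)
    cv2.imwrite(f"pics/{tag}_raw.png",im0)
    cv2.imwrite(f"pics/{tag}_w.png",cv2.resize(im[180:390,150:430],None,fx=2.8,fy=2.8,interpolation=cv2.INTER_CUBIC))
if __name__=="__main__": go(sys.argv[1],int(sys.argv[2]),sys.argv[3])
E
python3 go.py blue1 1 k
```

```text
pick hit False open 0.0625 dz [0.0008 0.0003 0.0012] F [-0.6  1.4  6.6] t 44.2
pre open 0.0625 t 46.3
```

View pics/k_w.png

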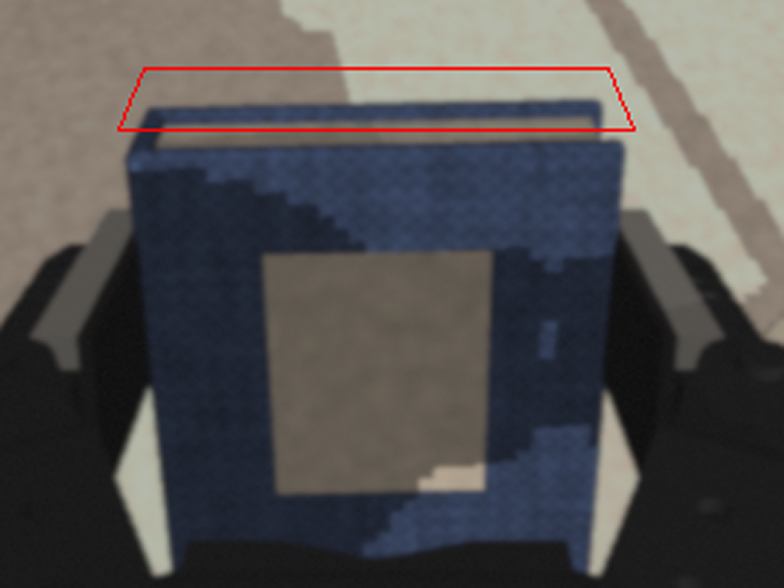

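```bash
cat > fit.py <<'E'
from h import *
c=lambda u,v:np.array([150+u/2.8,180+v/2.8])
def fit(FL,FR,BR,BL,low):
    x,_,r=fit_book(np.array([.02,-.009,0]),c(*FL),c(*FR),c(*BR),c(*BL),[(*c(u,v),s) for u,v,s in low])
    print(x.round(4),np.degrees(x[2]).round(1),r.round(1)); return x
E
python3 - <<'E'
from fit import *
fit((130,160),(624,143),(600,102),(147,108),[(174,560,1),(588,560,-1),(150,350,1),(607,350,-1)])
E
```

```text
[ 0.0269 -0.0111  0.2513  0.0003] 14.4 [ 0.1 -1.7  0.7  4.3  0.2  0.9  2.8 -1.3 -1.5 -1.1 -0.2 -0.3]
```

```bash
sed -i 's/def insert(slot,bk,dx=0.,look=False):/def insert(slot,bk,dx=0.,lean=np.radians(20)):/; s/bk,dx)/bk,dx,lean)/g' ins.py
python3 - <<'E'
from ins import *
bk=[.0269,-.0111,.2513]
print(insert(1,bk,lean=np.radians(22)))
cv2.imwrite("pics/l_w.png",cams.snapshot("wrist")[:,:,::-1]); pics("l")
E
```

```text
to 12mm: hit False rem 0.0003 F [ 0.5 -0.4 -1.2]
seat: hit True dt -0.0029 F [0.8 2.4 4. ] open 0.0628 t 47.9
True
```

View pics/l_w.png

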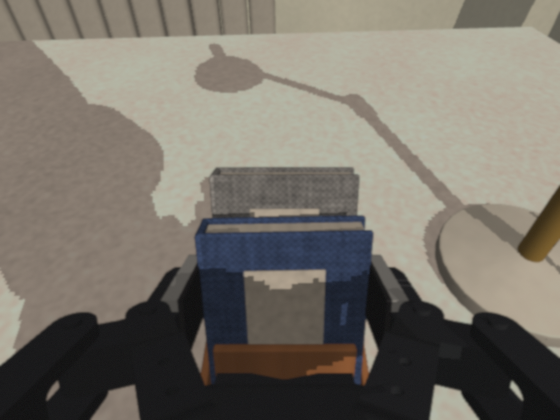

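View pics/l_s.png

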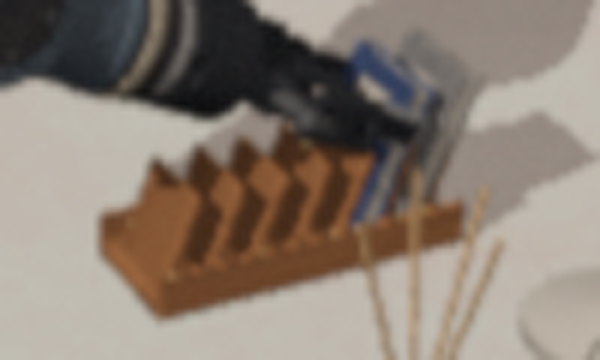

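The blue book is seated in the second slot. Its grip had turned about 14°, so for the next picks I tilt the tool more and keep the tips a bit higher off the table.

```bash
sed -i 's/A=np.radians(20); SG/A=np.radians(30); SG/; s/ztcp=.0018/ztcp=.0040/' h.py
python3 - <<'E'
from ins import *
release()
for n in ("tan2","tan1","gray2","blue2"):
    p,q,rel,app=grasp(*BOOKS[n]); print(n,p.round(4),rel.round(4),robot.ik(p,q) is not None)
E
python3 go.py tan2 2 m; python3 -c "
from ins import *
pics('m2')"
```

```text
tan2 [ 0.4715 -0.2119 -0.0022] [ 0.0173 -0.0018  0.    ] True
tan1 [ 0.5955 -0.2382 -0.0022] [ 0.0173 -0.0018  0.    ] True
gray2 [ 0.4472 -0.3598 -0.0022] [ 0.0173 -0.0018  0.    ] True
blue2 [ 0.5872 -0.3415 -0.0022] [ 0.0173 -0.0018  0.    ] True
pick hit False open 0.062 dz [0.0007 0.0002 0.001 ] F [-1.6  2.8  6.3] t 52.4
pre open 0.0621 t 54.9
```

View pics/m_w.png

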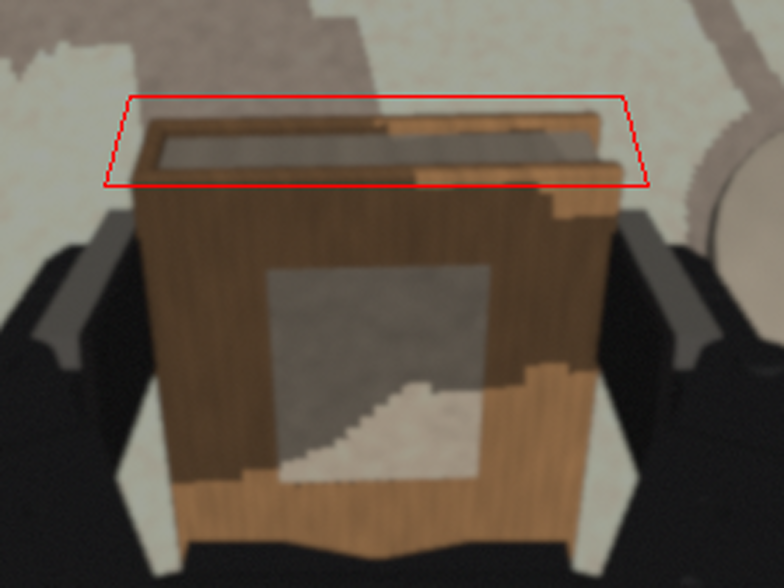

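View pics/m2_t.png

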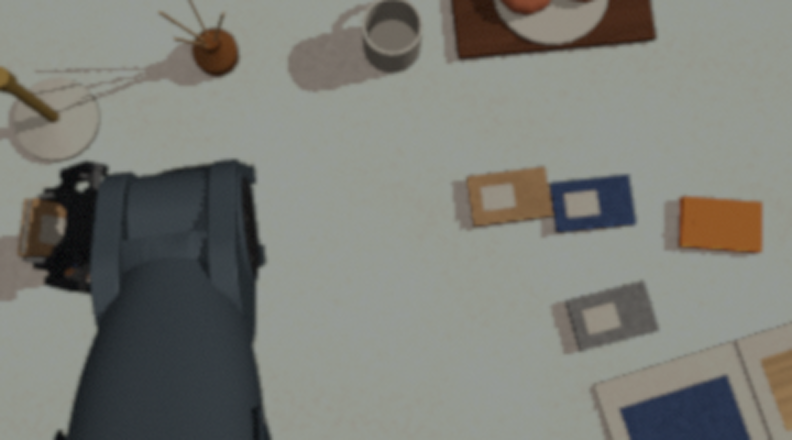

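```bash
python3 - <<'E'
from fit import *
from ins import *
x=fit((133,180),(622,164),(600,114),(146,121),[(178,545,1),(577,545,-1),(156,370,1),(600,370,-1)])
p,q,u,app=place2(2,.0,x); print("tilt",np.degrees(np.arccos(-app[2])))
print(insert(2,list(x[:3])))
cv2.imwrite("pics/n_w.png",cams.snapshot("wrist")[:,:,::-1]); pics("n")
E
```

```text
[ 2.880e-02 -6.900e-03  3.451e-01  2.000e-04] 19.8 [-0.5 -1.1  0.6  4.5 -0.2  0.8  3.2 -1.6 -0.3 -0.1 -0.2 -0.4]
tilt 59.772956762007006
to 12mm: hit False rem 0.0003 F [-0.4 -0.4 -0.2]
seat: hit True dt -0.0023 F [ 0.1 -0.3  5.2] open 0.0619 t 56.7
True
```

View pics/n_w.png

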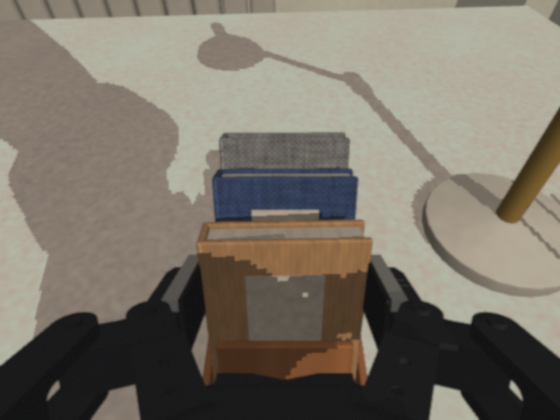

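View pics/n_s.png

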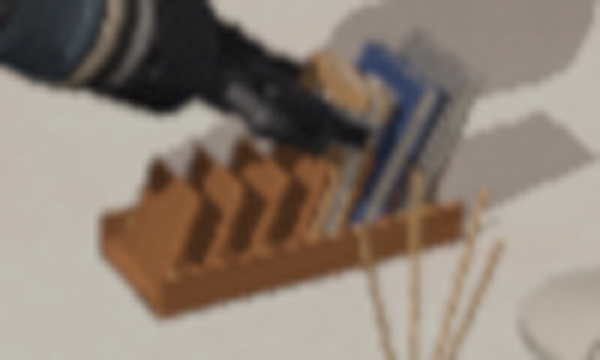

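```bash
python3 -c "
from ins import *
release()"
sed -i 's/bk=\[.0201,-.009,.126\]/bk=[.0285,-.007,.34]/' go.py
python3 go.py tan1 3 o; python3 -c "
from ins import *
pics('o2')"
```

```text
pick hit False open 0.0623 dz [0.0008 0.0003 0.0013] F [-1.3  2.4  5.8] t 61.2
pre open 0.0619 t 63.7
```

View pics/o_w.png

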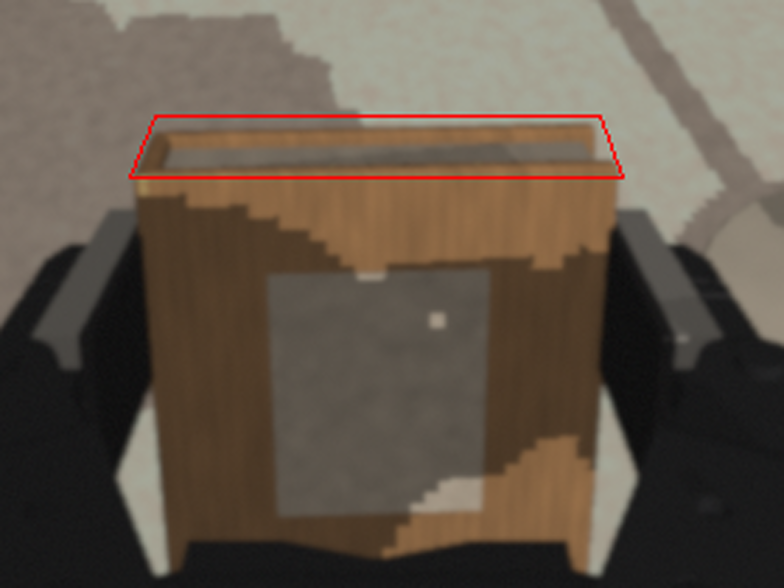

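View pics/o2_t.png

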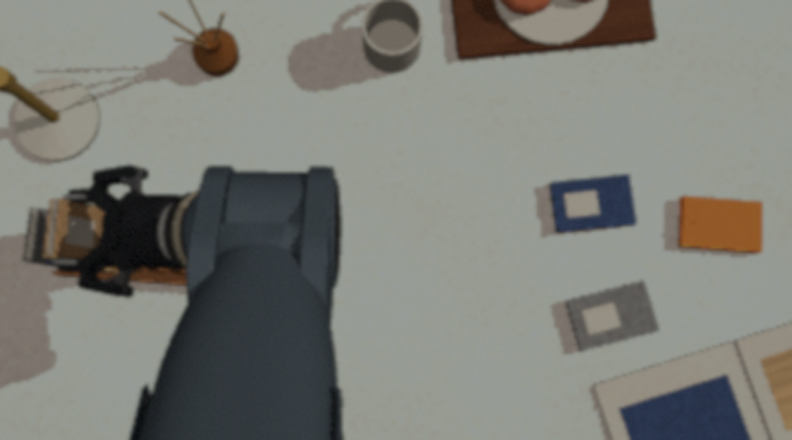

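```bash
python3 - <<'E'
from fit import *
from ins import *
x=fit((136,178),(617,164),(594,124),(153,132),[(169,555,1),(588,545,-1),(152,370,1),(601,370,-1)])
p,q,u,app=place2(3,.0,x); print("tilt",np.degrees(np.arccos(-app[2])))
print(insert(3,list(x[:3])))
cv2.imwrite("pics/p_w.png",cams.snapshot("wrist")[:,:,::-1]); pics("p")
E
```

```text
[ 3.110e-02 -1.060e-02  4.698e-01  1.000e-04] 26.9 [-0.2 -1.5  0.4  3.5 -0.1  1.   2.2 -1.8 -0.6 -0.7 -0.1  0.1]
tilt 66.91968272894425
to 12mm: hit True rem 0.0357 F [ 0.  -0.4 -0.8]
False
```

View pics/p_w.png

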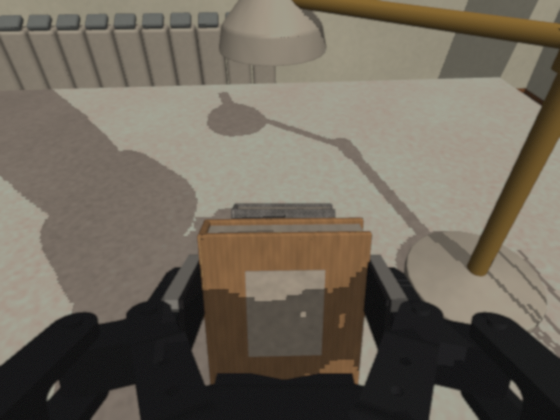

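View pics/p_s.png

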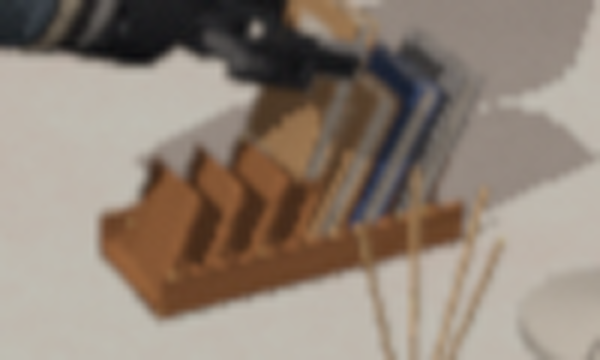

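```bash
python3 - <<'E'
from h import *
s=robot.sense();print(s['wrist_force'].round(2),s['opening'])
im=cv2.imread("pics/p_w.png"); cv2.imwrite("pics/p_wc.png",cv2.resize(im[180:390,150:430],None,fx=2.8,fy=2.8,interpolation=cv2.INTER_CUBIC))
E
```

```text
[ 0.3   1.13 -1.64] 0.06210517108912429
```

View pics/p_wc.png

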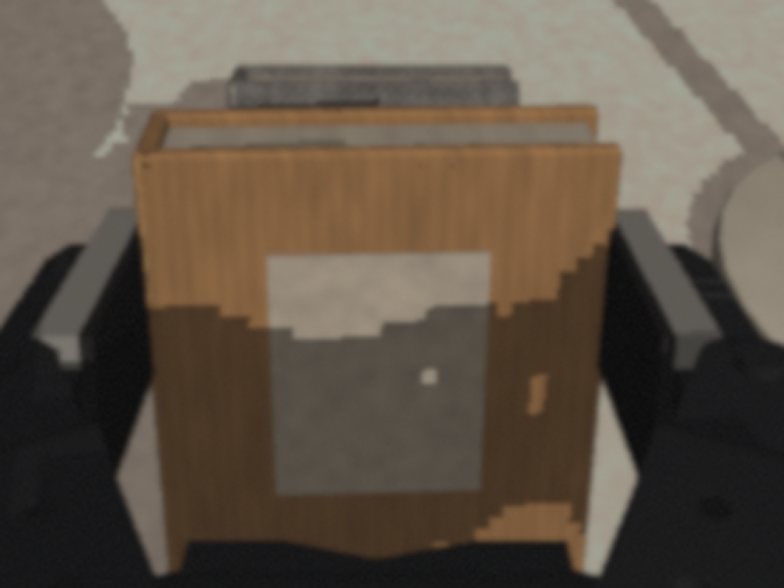

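```bash
python3 - <<'E'
from fit import *
from ins import *
x=fit((139,158),(619,148),(597,107),(152,112),[(173,545,1),(579,545,-1),(152,370,1),(600,370,-1)])
x1=np.array([.0311,-.0106,.4698])
s=robot.sense();M=R.from_quat(s['tcp_rot']).as_matrix()
rk=np.load("rack.npy");X=np.array([-np.sin(rk[2]),np.cos(rk[2]),0]);Y=np.array([-np.cos(rk[2]),-np.sin(rk[2]),0])
for b in (x1,x):
    Dr=M@book_in_tool(None)@R.from_euler('y',b[2]).as_matrix(); c=s['position']+M@[b[0],b[1],0]
    for i,k in [(-1,1),(-1,-1),(1,1),(1,-1)]:
        P=c+Dr@[i*.05,0,k*.008]-np.r_[rk[:2],0]; print(i,k,"rack x,z",(P@X).round(4),P[2].round(4))
    print("lean",np.degrees(np.arctan2(Dr[:,0]@X,Dr[2,0])))
E
```

```text
[ 2.820e-02 -8.600e-03  4.265e-01  1.000e-04] 24.4 [-1.7 -0.3  0.2  3.3 -0.6  0.2  2.1 -1.7 -0.6  0.8  0.9 -0.5]
-1 1 rack x,z -0.0037 0.0632
-1 -1 rack x,z 0.0113 0.0578
1 1 rack x,z 0.0304 0.1572
1 -1 rack x,z 0.0455 0.1518
lean 19.961258444246084
-1 1 rack x,z 0.0012 0.064
-1 -1 rack x,z 0.0165 0.0592
1 1 rack x,z 0.0312 0.1594
1 -1 rack x,z 0.0465 0.1546
lean 17.477991605627203
```

The refit shows the lower corner caught the divider top between slots 3 and 4 and the book slid slightly in the grip. I lift and retry with the new fit.

```bash
python3 - <<'E'
from ins import *
x=[.0282,-.0086,.4265]
s=robot.sense(); p,q,u,app=place2(3,.085,x,-.001); robot.movel(s['position']+u*.03,rate=.15)
print(insert(3,x,dx=-.001))
cv2.imwrite("pics/q_w.png",cams.snapshot("wrist")[:,:,::-1]); pics("q")
E
```

```text
to 12mm: hit True rem 0.0359 F [-0.  -0.2 -1.5]
False
```

View pics/q_w.png

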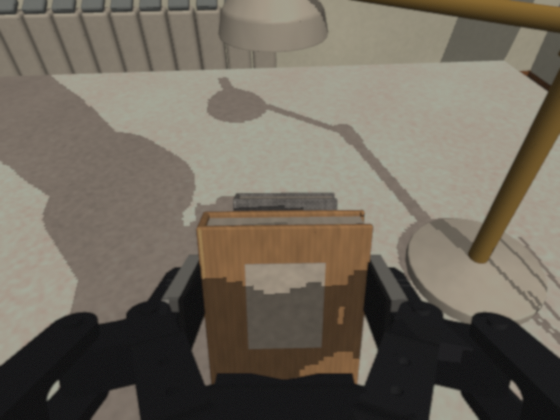

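View pics/q_s.png

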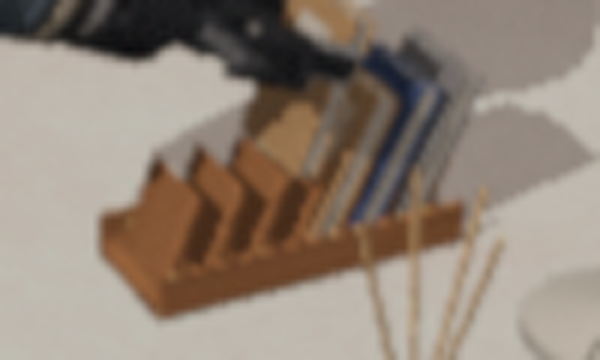

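```bash
python3 - <<'E'
from h import *
im=cams.snapshot("scene"); cv2.imwrite("pics/r_s.png",cv2.resize(im[165:215,315:375,::-1],None,fx=11,fy=11,interpolation=cv2.INTER_LANCZOS4))
rk=np.load("rack.npy");X=np.array([-np.sin(rk[2]),np.cos(rk[2]),0]);Y=np.array([-np.cos(rk[2]),-np.sin(rk[2]),0])
Ks,Ts=ext("scene")
for r in (.028,0,-.028):
  for y in (-.028,.028):
    P=np.r_[rk[:2],0]+(r+.0205)*X+y*Y+[0,0,.0684]; print(r,y,((w2px(Ks,Ts,P)-[315,165])*11).round(0))
im=cv2.imread("pics/q_w.png"); cv2.imwrite("pics/q_wc.png",cv2.resize(im[180:390,150:430],None,fx=2.8,fy=2.8,interpolation=cv2.INTER_CUBIC))
E
```

```text
0.028 -0.028 [399. 336.]
0.028 0.028 [311. 255.]
0 -0.028 [321. 356.]
0 0.028 [234. 274.]
-0.028 -0.028 [242. 375.]
-0.028 0.028 [156. 292.]
```

View pics/r_s.png

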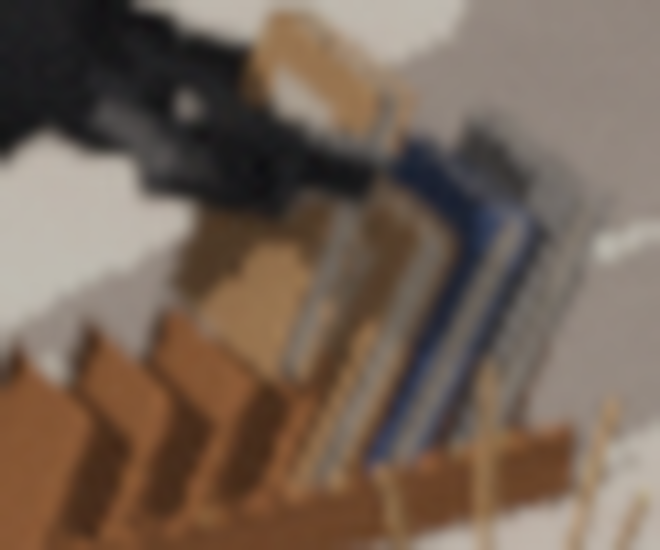

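View pics/q_wc.png

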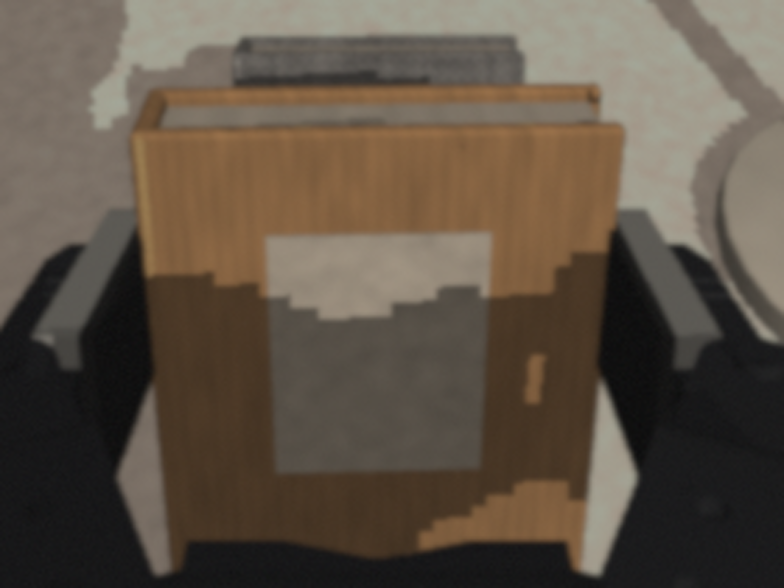

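The scene close-up shows the book's left lower corner resting on the divider top at (310,378), overlapping by about 2 mm. I shift right about 5 mm and refit.

```bash
python3 - <<'E'
from fit import *
from ins import *
x=fit((136,134),(623,127),(600,88),(150,93),[(174,545,1),(578,545,-1),(152,370,1),(600,370,-1)])
x=list(x[:3])
s=robot.sense(); p,q,u,app=place2(3,.085,x,-.001); robot.movel(s['position']+u*.03,rate=.15)
p,q,u,app=place2(3,.0,x); print("tilt",np.degrees(np.arccos(-app[2])))
print(insert(3,x,dx=-.0045))
cv2.imwrite("pics/s_w.png",cams.snapshot("wrist")[:,:,::-1]); pics("s")
E
```

```text
[ 2.500e-02 -9.000e-03  4.294e-01  2.000e-04] 24.6 [-1.1  0.2 -0.1  2.7 -0.8 -0.4  2.4 -2.2 -0.9  1.5  1.1 -0.2]
tilt 64.60497418136498
to 12mm: hit True rem 0.0369 F [-0.5  1.  -0.2]
False
```

View pics/s_w.png

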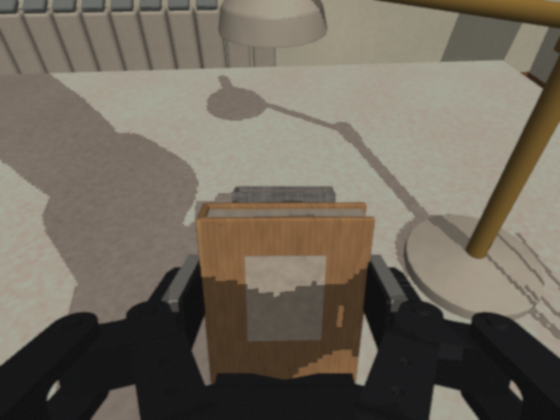

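View pics/s_s.png

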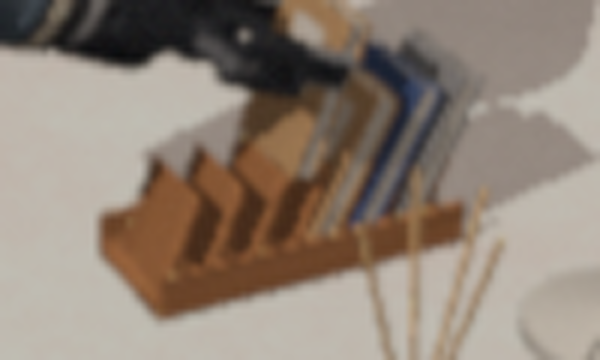

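```bash
cat > chk.py <<'E'
from h import *
import sys
x=[float(v) for v in sys.argv[1].split(',')]; tag=sys.argv[2]
s=robot.sense();M=R.from_quat(s['tcp_rot']).as_matrix()
rk=np.load("rack.npy");X=np.array([-np.sin(rk[2]),np.cos(rk[2]),0]);Y=np.array([-np.cos(rk[2]),-np.sin(rk[2]),0])
K,T=ext("scene")
im=cams.snapshot("scene")[:,:,::-1]; f=11; o=np.array([315,165])
im=cv2.resize(im[165:215,315:375],None,fx=f,fy=f,interpolation=cv2.INTER_LANCZOS4)
def dr(P,col):
    q=(np.array([w2px(K,T,p) for p in P])-o+.5)*f
    cv2.polylines(im,[np.int32(q)],False,col,1)
W=lambda a,b,z: np.r_[rk[:2],0]+a*X+b*Y+[0,0,z]
for r in (.028,0,-.028,-.056): dr([W(r,-.028,.012),W(r+.0205,-.028,.0684),W(r+.0205,.028,.0684)],(0,0,255))
Dr=M@book_in_tool(None)@R.from_euler('y',x[2]).as_matrix(); c=s['position']+M@[x[0],x[1],0]
sg=-1 if (Dr[:,1]@Y)>0 else 1
dr([c+Dr@[i*.05,sg*.032,k*.008] for i,k in [(-1,1),(-1,-1),(1,-1),(1,1),(-1,1)]],(255,255,0))
for i,k in [(-1,1),(-1,-1)]:
    P=c+Dr@[i*.05,0,k*.008]-np.r_[rk[:2],0]; print(i,k,"rack x,z",(P@X).round(4),P[2].round(4))
cv2.imwrite(f"pics/{tag}.png",im)
E
python3 - <<'E'
from h import *
im=cv2.imread("pics/s_w.png"); cv2.imwrite("pics/s_wc.png",cv2.resize(im[180:390,150:430],None,fx=2.8,fy=2.8,interpolation=cv2.INTER_CUBIC))
E
python3 chk.py .0245,-.009,.4294 t_s
```

```text
-1 1 rack x,z -0.0076 0.0645
-1 -1 rack x,z 0.0075 0.059
```

View pics/t_s.png

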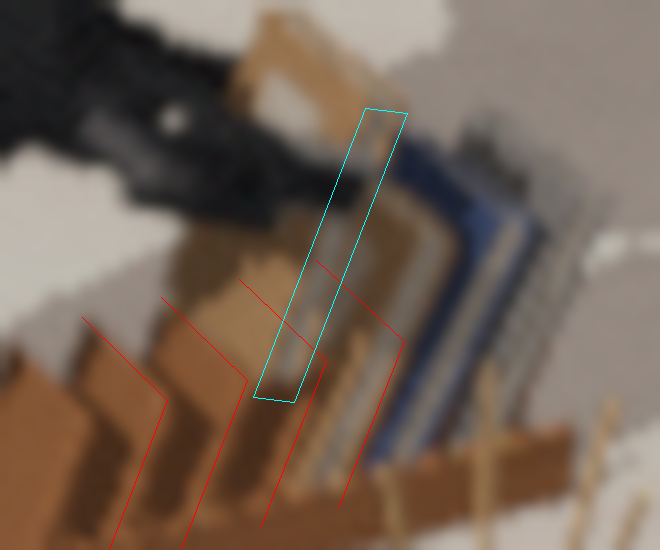

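View pics/s_wc.png

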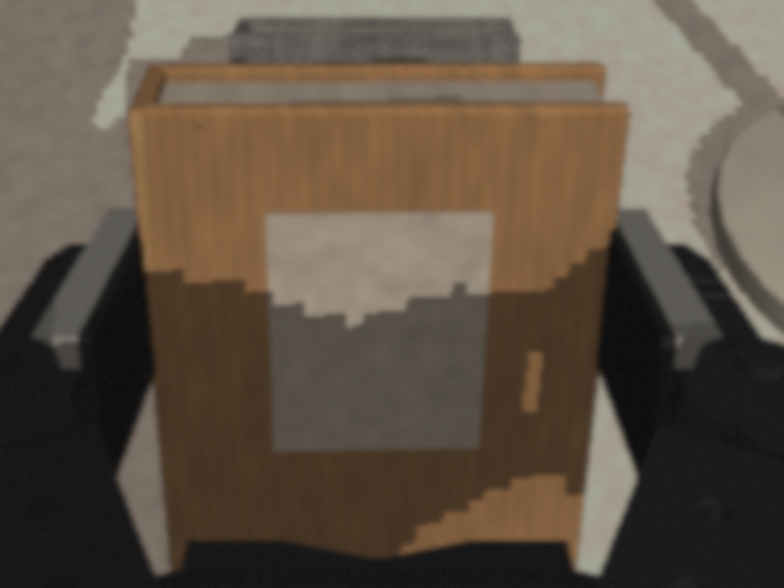

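```bash
sed -i 's/h=robot.movel(p,q,rate=.12,until_force=6)/h=robot.movel(p,q,rate=.07,until_force=4)/' ins.py; python3 - <<'E'
from fit import *
from ins import *
x=fit((133,112),(627,106),(604,66),(150,70),[(173,545,1),(578,545,-1),(151,370,1),(602,370,-1)])
x=list(x[:3])
s=robot.sense(); p,q,u,app=place2(3,.085,x); robot.movel(s['position']+u*.025,rate=.15)
print(insert(3,x,dx=-.002))
cv2.imwrite("pics/u_w.png",cams.snapshot("wrist")[:,:,::-1]); print(x)
im=cv2.imread("pics/u_w.png"); cv2.imwrite("pics/u_wc.png",cv2.resize(im[180:390,150:430],None,fx=2.8,fy=2.8,interpolation=cv2.INTER_CUBIC))
import subprocess; print(subprocess.run(["python3","chk.py",",".join(map(str,x)),"u_s"],capture_output=True,text=True).stdout)
E
```

```text
[ 2.140e-02 -9.900e-03  4.224e-01  3.000e-04] 24.2 [-1.3  0.   0.   2.2 -0.9 -0.2  1.4 -1.7 -0.7  1.8  1.2 -0.4]
to 12mm: hit True rem 0.0371 F [-0.4  0.3 -3. ]
False
[np.float64(0.02138509510971777), np.float64(-0.009940987888775602), np.float64(0.42243284252131236)]
-1 1 rack x,z -0.0053 0.064
-1 -1 rack x,z 0.0097 0.0585
```

View pics/u_wc.png

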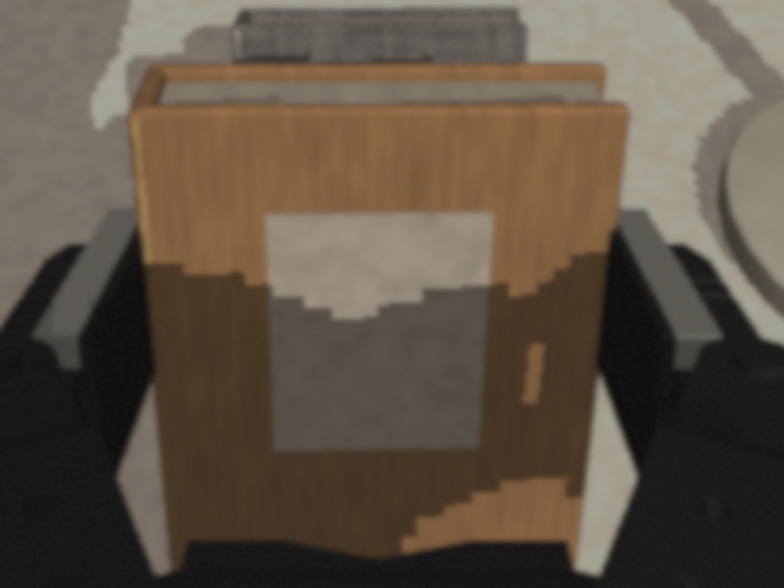

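View pics/u_s.png

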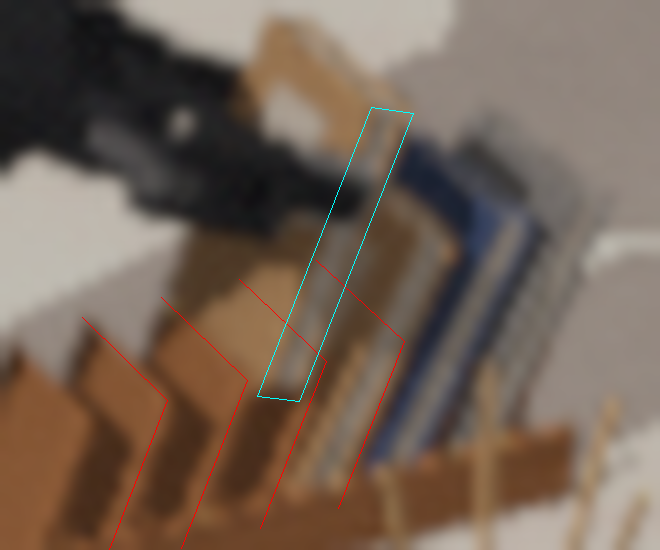

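The heights fit better with the right lower corner catching the divider at root −28, since every book so far sat about 2.5 mm higher than computed. I'll try a shift to the left instead.

```bash
python3 - <<'E'
from ins import *
x=[.0214,-.0099,.4224]
s=robot.sense(); print(s['clock']); p,q,u,app=place2(3,.085,x); robot.movel(s['position']+u*.025,rate=.15)
print(insert(3,x,dx=.003))
cv2.imwrite("pics/v_w.png",cams.snapshot("wrist")[:,:,::-1]); pics("v")
E
```

```text
68.3083
to 12mm: hit False rem 0.0004 F [-0.2  0.3 -1.3]
seat: hit True dt -0.0021 F [-0.6  0.8  4.3] open 0.0619 t 70.5
True
```

View pics/v_w.png

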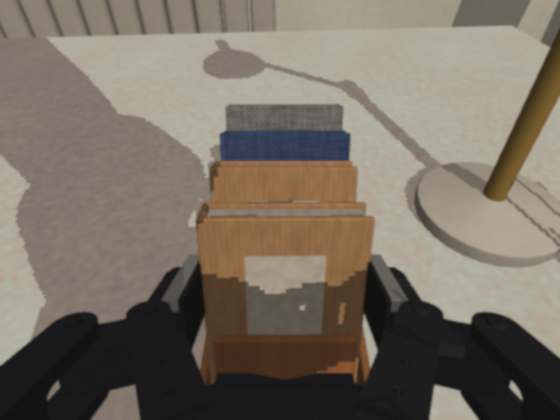

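View pics/v_s.png

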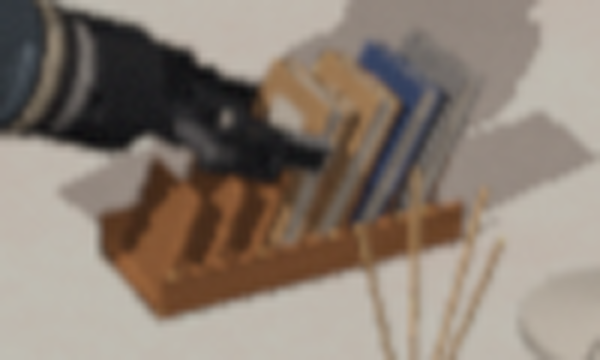

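It went in: seated at dt −2.1 mm, like the others. I release and go on to blue2, with a +2.5 mm bias.

```bash
python3 -c "
from ins import *
release()"
python3 go.py blue2 4 w; python3 -c "
from ins import *
pics('w2')"
```

```text
pick hit False open 0.0622 dz [0.0009 0.0002 0.0014] F [-0.9  2.7  5.6] t 75.1
pre open 0.0618 t 77.9
```

View pics/w_w.png

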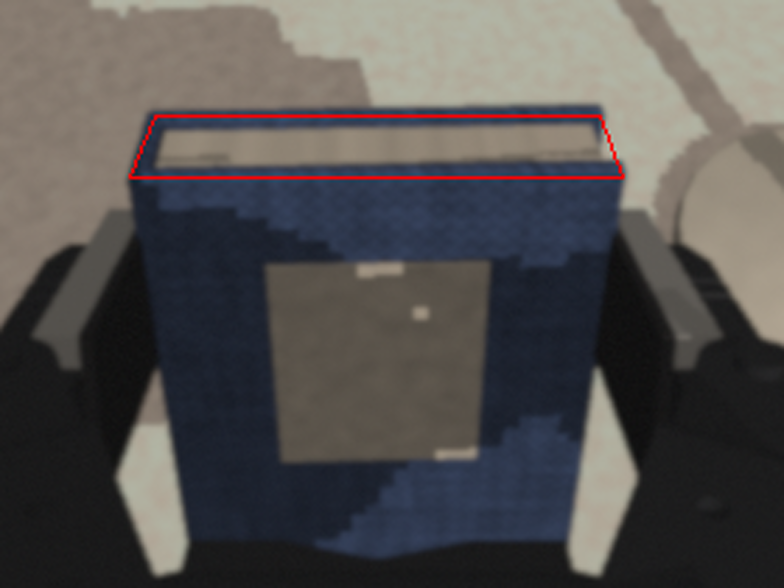

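View pics/w2_t.png

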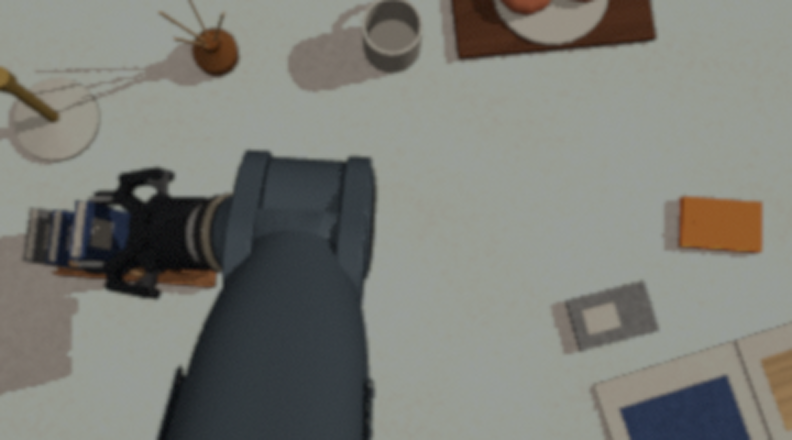

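```bash
python3 - <<'E'
from fit import *
from ins import *
x=fit((130,182),(624,169),(601,106),(148,113),[(189,545,1),(569,545,-1),(161,370,1),(598,370,-1)])
x=list(x[:3])
p,q,u,app=place2(4,.0,x); print("tilt",np.degrees(np.arccos(-app[2])))
print(insert(4,x,dx=.002))
cv2.imwrite("pics/x_w.png",cams.snapshot("wrist")[:,:,::-1]); pics("x"); print(x)
E
```

```text
[ 0.027  -0.004   0.2622  0.0003] 15.0 [ 0.1 -1.5  0.7  3.1  0.5  1.   1.8 -1.5 -0.9 -0.5 -0.5 -1. ]
tilt 55.02265196108548
to 12mm: hit False rem 0.0004 F [ 1.5  0.  -0.6]
seat: hit True dt -0.0029 F [-0.1  0.2  2.9] open 0.0618 t 80.0
True
[np.float64(0.027019549622231617), np.float64(-0.004034360386257612), np.float64(0.2621947391021246)]
```

View pics/x_w.png

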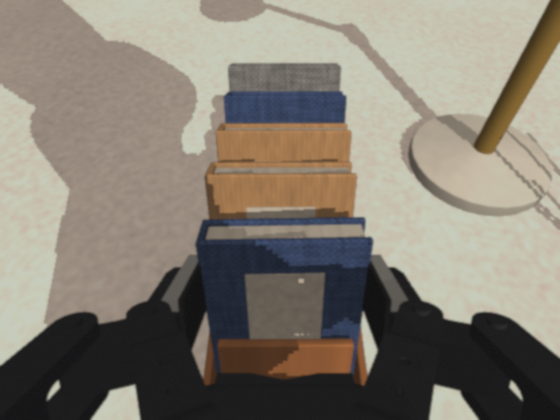

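View pics/x_s.png

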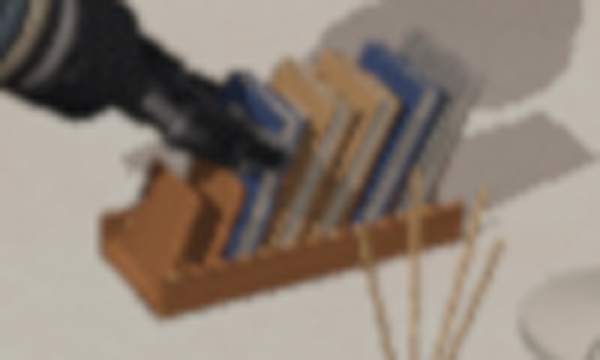

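Five of the six are in. The last one is gray2, top view (387,273).

```bash
python3 -c "
from ins import *
release()"
python3 go.py gray2 5 y; python3 -c "
from ins import *
pics('y2')"
```

```text
pick hit False open 0.0626 dz [ 0.0005 -0.      0.0012] F [-2.2  2.4  5.7] t 84.6
pre open 0.0621 t 87.4
```

View pics/y_w.png

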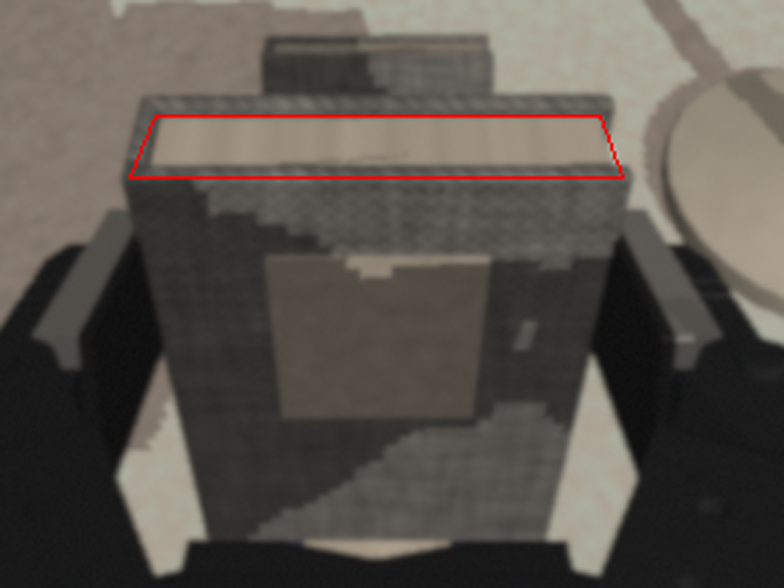

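View pics/y2_t.png

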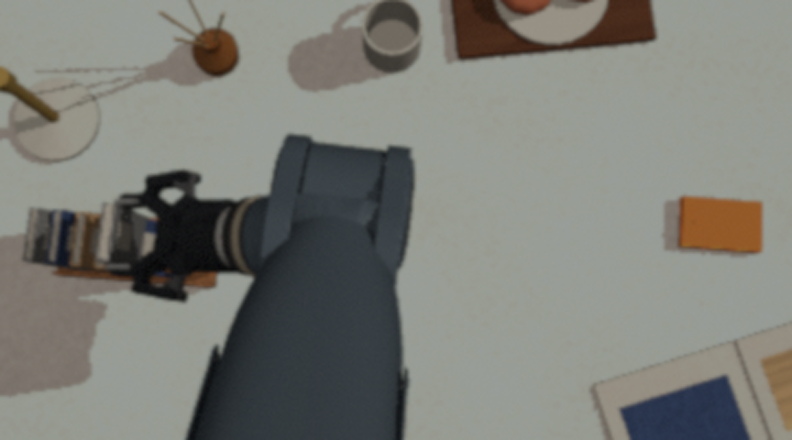

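```bash
python3 - <<'E'
from fit import *
from ins import *
x=fit((126,180),(629,178),(611,97),(142,97),[(206,530,1),(549,530,-1),(170,370,1),(592,370,-1)])
x=list(x[:3])
p,q,u,app=place2(5,.0,x); print("tilt",np.degrees(np.arccos(-app[2])))
print(insert(5,x,dx=.001))
cv2.imwrite("pics/z_w.png",cams.snapshot("wrist")[:,:,::-1]); pics("z"); print(x)
E
```

```text
[0.0224 0.0004 0.1018 0.0004] 5.8 [ 0.   0.2  1.1  0.9 -0.4 -0.5  1.9 -0.5 -0.5  0.2 -0.5 -1.7]
tilt 45.835164507876314
to 12mm: hit False rem 0.0004 F [-0.1 -0.1 -1.4]
seat: hit True dt -0.0029 F [-0.1  0.6  3.5] open 0.0623 t 89.6
True
[np.float64(0.022400720590826338), np.float64(0.0004102606785656942), np.float64(0.1018428330579563)]
```

View pics/z_w.png

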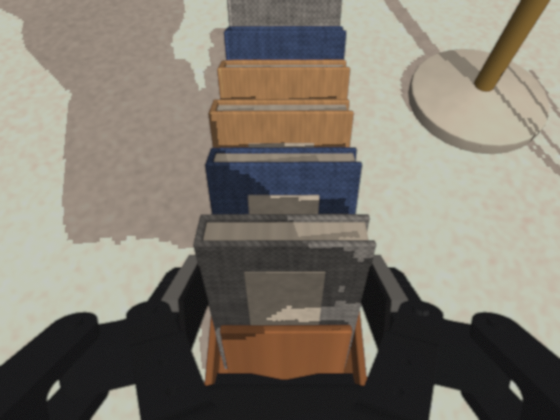

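View pics/z_s.png

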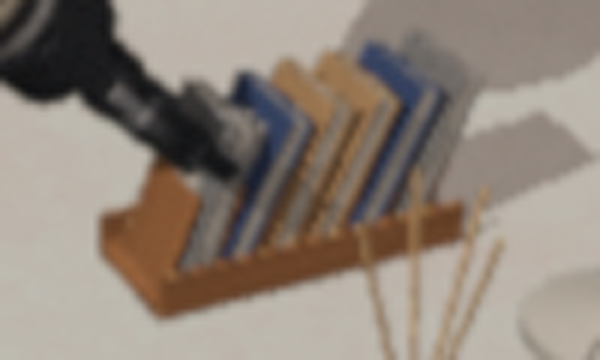

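All six are in. I release and check from above before touching the lamp.

```bash
python3 - <<'E'
from ins import *
release()
robot.move_pose([.50,.17,.36],down(np.pi/2)); robot.dwell(.3)
K,T=ext("wrist"); np.savez("aa.npz",K=K,T=T)
im=cams.snapshot("wrist")[:,:,::-1]; cv2.imwrite("pics/aa_w.png",im); pics("aa"); print(robot.sense()['clock'],robot.sense()['position'])
E
```

```text
92.6667 [0.50014723 0.16940408 0.35966709]
```

View pics/aa_w.png

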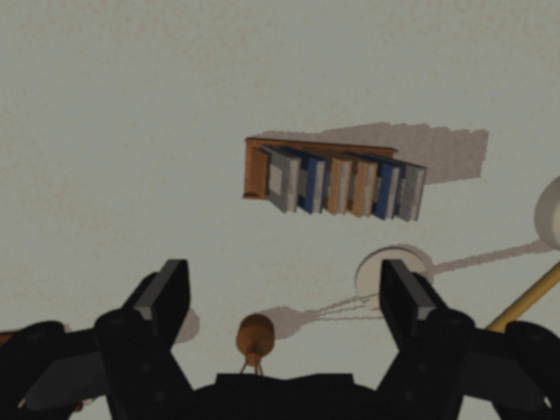

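View pics/aa_s.png

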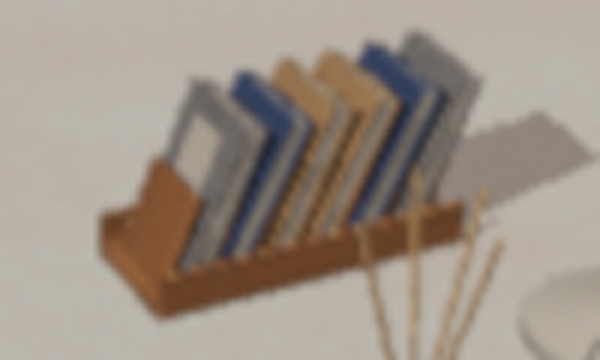

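The books stand upright, one to a slot, with their tops level. Now the lamp: locate the knob first.

```bash
python3 - <<'E'
from h import *
L=np.load("lamp.npy");hin,a0=L[:2],L[2]; a=a0-1.5
pt=lambda a,z:np.r_[hin+.206*np.array([np.cos(a),np.sin(a)]),z]
robot.move_pose(pt(a,.36),down(a-np.pi/2)); robot.command_gripper(.05); robot.dwell(.1)
K,T=ext("wrist"); np.savez("bb.npz",K=K,T=T); print(w2px(K,T,pt(a,.251)),pt(a,.251))
cv2.imwrite("pics/bb_w.png",cams.snapshot("wrist")[:,:,::-1]); print(dets("wrist","lamp_knob",T))
E
```

```text
[284.49476588 196.60152956] [0.53811783 0.46370909 0.251     ]
[(0.56, array([0.5396, 0.4582, 0.1996]))]
```

View pics/bb_w.png

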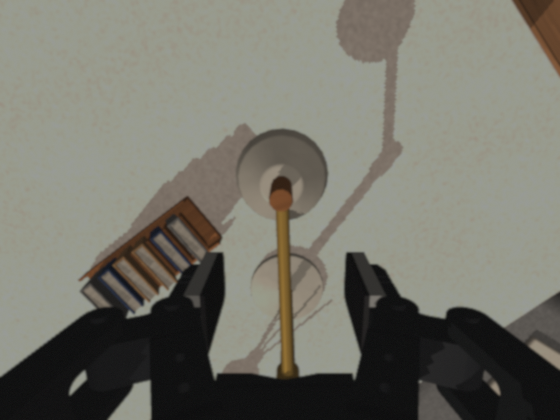

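The knob top is at (281,200) against a predicted (284,197), within 3 mm.

```bash
python3 - <<'E'
from h import *
L=np.load("lamp.npy");hin,a0=L[:2],L[2]; a=a0-1.5
pt=lambda a,z:np.r_[hin+.206*np.array([np.cos(a),np.sin(a)]),z]
f=np.load("bb.npz");k=px2w(f["K"],f["T"],(281,200),.251);print(k, np.arctan2(*(k[:2]-hin)[::-1])+2*np.pi*0, a+2*np.pi)
h=robot.movel(pt(a,.215),rate=.12,until_force=5)
robot.command_gripper(.026)
s=robot.sense();print(h,s['position'],s['opening'],s['wrist_force'].round(1),s['clock'])
rk=np.load("rack.npy"); at=np.arctan2(rk[1]-hin[1],rk[0]-hin[0]); print("target",at,np.linalg.norm(rk[:2]-hin))
at+=.012
if not h:
    for b in np.linspace(a,at,10)[1:]:
        robot.movel(pt(b,.215),down(b-np.pi/2),rate=.1); s=robot.sense(); print(round(b,2),s['wrist_force'].round(1))
    robot.dwell(.3)
    K,T=ext("wrist"); np.savez("cc.npz",K=K,T=T); cv2.imwrite("pics/cc_w.png",cams.snapshot("wrist")[:,:,::-1]); print(s['position'],s['clock'])
E
```

```text
[0.5383812  0.46011044 0.251     ] 2.4397833420346213 2.4272676262724957
False [0.5381476  0.46374516 0.21516755] 0.02584879600959099 [ 0.  -0.3  0.8] 96.0917
target -2.507317735982859 0.20537940150482825
-3.7 [ 0.2 -0.2 -0.6]
-3.55 [ 0.8  1.2 -0. ]
-3.4 [ 0.1 -0.  -1.2]
-3.25 [ 0.8 -0.1 -1.1]
-3.1 [ 0.1 -0.4  0.6]
-2.95 [ 0.3 -0.6 -0.1]
-2.8 [-0.6  0.2  0.3]
-2.65 [1.  0.3 0.4]
-2.5 [ 0.3  0.4 -0. ]
[0.52907721 0.2052683  0.2149416 ] 100.2167
```

View pics/cc_w.png

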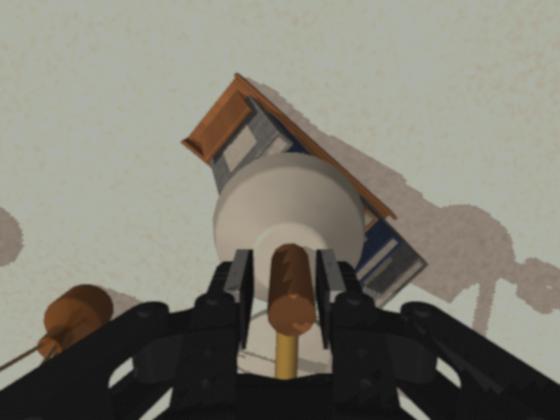

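```bash
python3 - <<'E'
from ins import *
robot.command_gripper(.045); robot.dwell(.2)
s=robot.sense(); robot.movel(s['position']+[0,0,.15],rate=.2); robot.dwell(.2)
K,T=ext("wrist"); np.savez("dd.npz",K=K,T=T); cv2.imwrite("pics/dd_w.png",cams.snapshot("wrist")[:,:,::-1])
robot.move_pose([.35,-.25,.35],down(-np.pi/2)); robot.dwell(.5)
cv2.imwrite("pics/dd_t.png",cams.snapshot("top")[:,:,::-1]); cv2.imwrite("pics/dd_s.png",cv2.resize(cams.snapshot("scene")[130:280,280:440,::-1],None,fx=4,fy=4,interpolation=cv2.INTER_CUBIC)); print(robot.sense()['clock'])
Kt,Tt=ext("top"); cams.snapshot("top")
for q in("mug","diffuser"): print(q,dets("top",q,Tt)[:1])
E
```

```text
105.2167
mug [(0.63, array([ 0.8109, -0.1037,  0.0379]))]
diffuser [(0.88, array([0.7746, 0.1201, 0.0455]))]
```

View pics/dd_w.png

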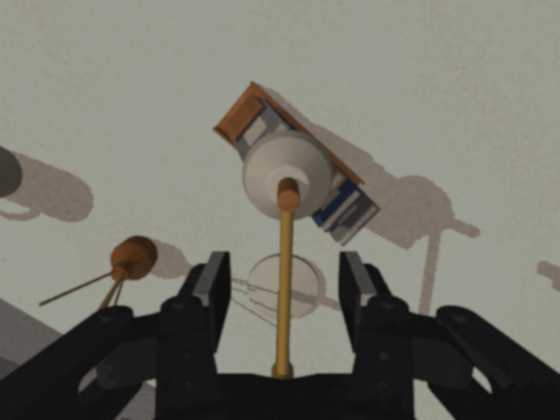

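View pics/dd_t.png

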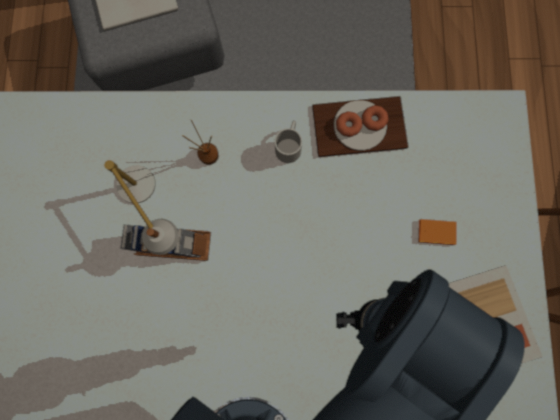

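View pics/dd_s.png

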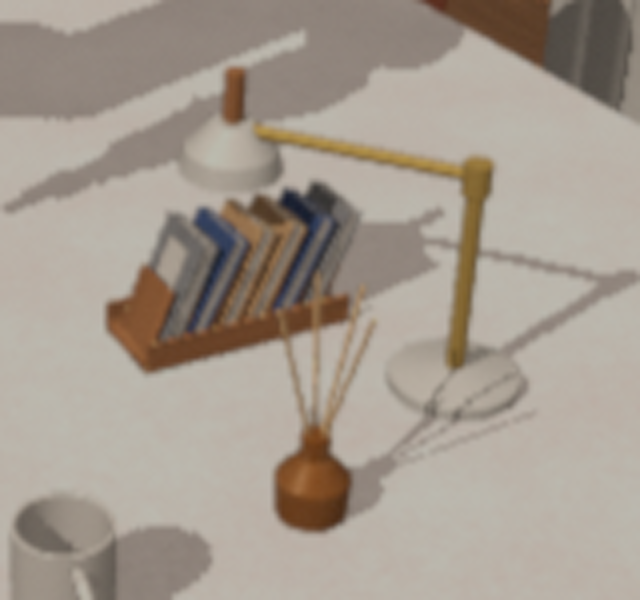

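```bash
python3 - <<'E'
from h import *
f=np.load("dd.npz");k=px2w(f["K"],f["T"],(288,199),.251);rk=np.load("rack.npy");print(k,np.linalg.norm(k[:2]-rk[:2]))
K,T=ext("top");k=px2w(K,T,(155,232),.251);print(k)
robot.finish_job()
E
```

```text
[0.52931218 0.20802319 0.251     ] 0.001386139157467059
[0.52733871 0.19682495 0.251     ]
the job is handed in; nothing more can be done
```

The job is handed in at about 105 s of the 210 s allowed. All six books are in the rack, and the lamp is back over its middle. No verdict was reported.

**What I did:** I swung the lamp about 1.5 rad to the left. I then stood the books in the six slots, left to right: grey, blue, tan, tan, blue, grey. Last, I swung the lamp back.

**Last checks:**
- **Books:** In the last scene and wrist pictures all six stand one to a slot with their tops level. Each insertion met the slot floor at about the same depth, 2–3 mm past the computed one. I did not measure each book's final pose separately.
- **Lamp:** The knob measures about 1 mm from the rack's middle in the wrist camera and about 10 mm in the top camera. Both are inside the 40 mm limit.
- **Mug and diffuser:** Both are within about 3 mm of where they started.
- **Orange look-alike:** I did not touch it.

**What failed or disagreed:**
- **Fingertip position:** The tips stand about 14 mm behind the reported TCP at 64 mm opening, not ahead of it as stated. My first grasp missed because of this, and I corrected it by touching the table.
- **Knocked book:** One tan book was knocked a few centimetres before I picked it. It was seen and picked from its new place.
- **Book rotation:** Books turned 6–27° in the grip, so I measured the turn with the wrist camera each time.
- **Fourth book:** It caught a divider top four times before it went in with a small sideways shift. The force readings stayed small.
- **Camera agreement:** Readings from the scene camera differed from the top and wrist cameras by up to 15 mm. I relied on the wrist camera.

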